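# Take the dry account book out from under the pressing weights

### The job

The narrow account book pressed on top of the big bound volume is dry, but the volume must stay under weight: first park the two iron weights and the small pressing board side by side on the grey felt, then lay the account book flat in the middle of the free strip of the shallow tray, parallel to the finished book already lying there. Then lay the pressing board flat along the middle of the volume again and stand each weight back on it at the end where it stood. Set things down without dropping or tipping them, and leave the finished book and the paste jar where they are.

Things in the scene. Friction and masses are not known exactly. Their poses are not given: they have to be found in the camera images.
- volume: Fixed pressing pile: beech board 260 x 180 x 18 mm carrying a closed dark-brown leather volume 230 x 150 mm, its top covered by a white blotter. Origin: centre of the beech board's underside; x along the long side. The blotter is flat, 58 mm above the origin, nothing stands round it. Piled on it along x at the start: account book, pressing board on that, two weights on the board.
- account_book: The thing to fetch: narrow closed book, navy cover, tan spine, flat, 200 (x) x 62 (y) x 22 mm (z), about 0.22 kg. Origin: centre of its underside, x along its long side. It lies along the middle of the blotter under the pressing board, showing about 20 mm beyond the board's ends and 4 mm beyond its sides. Grip it across the 62 mm.
- pressing_board: Small loose plywood board 160 (x) x 54 (y) x 16 mm (z), 0.11 kg, lying on the account book. Origin: centre of its underside, x along its long side. Grip it across its 54 mm width.
- square_weight: Black cast-iron weight of square plan, 44 x 44 mm with straight sides up to 46 mm, then tapering to a small carrying loop, 70 mm high in all, about 0.7 kg. Origin: centre of its underside; x and y square to its sides. Stands on the pressing board about 48 mm from the board's centre, at either end, its sides about parallel to the board's.
- round_weight: Black cast-iron cylindrical weight, 44 mm diameter with a straight side up to 46 mm, then a neck and a small round knob, 70 mm high in all, about 0.6 kg. Origin: centre of its underside, z up. Stands on the pressing board about 48 mm from the board's centre, at the other end.
- felt: Fixed side area: flat grey felt pad 220 (x) x 170 (y) x 4 mm (z) on the bench. Origin: centre of its underside. Room for the two weights and the board side by side, all standing or lying on the felt itself.
- tray: Fixed shallow light-grey tray, outside 250 (x) x 200 (y) mm, walls 4 mm thick and 24 mm high, floor 4 mm thick. Origin: centre of its underside, x along its long side. The finished book lies along the +y side; the free strip is the rest, in y from the wall's inner face at -96 mm to the finished book's edge at about +28 mm. Its middle: about x = 0, y = -34 mm in the tray's frame.
- finished_book: Bystander: maroon closed book 185 (x) x 60 (y) x 18 mm (z) lying flat in the tray along its +y side, its centre at about y = +58 mm in the tray's frame. Origin: centre of its underside. Not to be moved.
- paste_jar: Bystander: cream jar with a white lid, 58 mm diameter, 62 mm high, standing on the green cutting mat at the back left of it. Origin: centre of its underside. Not to be moved.
There are look-alikes about, which are no part of the job. Leave any pink or yellow look-alike of the round_weight alone.

How it is judged (in metres and radians):
On the way, in this order (a step that is already met when the one before it is completed fails the run):
1. both weights and the pressing board are parked on the felt, released (x of square_weight in the frame of felt between -0.1 and 0.1 m and y of square_weight in the frame of felt between -0.08 and 0.08 m and z of square_weight in the frame of felt between 0 and 0.009 m and angle between each of square_weight, round_weight, pressing_board's own z axis and vertical below 0.1 rad and linear speed of each of square_weight, round_weight, pressing_board below 0.03 m/s and contact force between the fingers and square_weight below 0.1 N and x of round_weight in the frame of felt between -0.1 and 0.1 m and y of round_weight in the frame of felt between -0.08 and 0.08 m and z of round_weight in the frame of felt between 0 and 0.009 m and contact force between the fingers and round_weight below 0.1 N and x of pressing_board in the frame of felt between -0.1 and 0.1 m and y of pressing_board in the frame of felt between -0.08 and 0.08 m and z of pressing_board in the frame of felt between 0 and 0.009 m and contact force between the fingers and pressing_board below 0.1 N), for 0.2 s.
2. the account book lies flat in the free strip of the tray, parallel to the tray's long side, released (x of account_book in the frame of tray between -0.018 and 0.018 m and y of account_book in the frame of tray between -0.049 and -0.019 m and z of account_book in the frame of tray between 0 and 0.009 m and angle between account_book's own z axis and vertical below 0.05 rad and angle between the x axis of account_book and the x axis of tray, either way round below 0.14 rad and contact force between the fingers and account_book below 0.1 N and linear speed of account_book below 0.02 m/s and angular speed of account_book below 0.2 rad/s), for 0.2 s.
At the end, for the whole second after the job is handed in: Book flat in tray, within 18 mm along, 15 mm across of (0, -34 mm), 0.14 rad; board flat on blotter, within 18/15 mm of the volume's centre, 0.14 rad; weights upright on it, within 15 mm of its centre line and 30 mm (22 of them down) of their start; jar, finished book unmoved (20, 15 mm); all still (all of step 2 and x of pressing_board in the frame of volume between -0.018 and 0.018 m and y of pressing_board in the frame of volume between -0.015 and 0.015 m and z of pressing_board in the frame of volume between 0.053 and 0.063 m and angle between each of pressing_board, square_weight, round_weight's own z axis and vertical below 0.05 rad and angle between the x axis of pressing_board and the x axis of volume, either way round below 0.14 rad and linear speed of each of pressing_board, square_weight, round_weight below 0.02 m/s and angular speed of each of pressing_board, square_weight, round_weight below 0.2 rad/s and distance of each of square_weight, round_weight from where it was at the start of the episode below 0.03 m and y of square_weight in the frame of pressing_board between -0.015 and 0.015 m and z of square_weight in the frame of pressing_board between 0.011 and 0.021 m and y of round_weight in the frame of pressing_board between -0.015 and 0.015 m and z of round_weight in the frame of pressing_board between 0.011 and 0.021 m and distance of finished_book from where it was at the start of the episode below 0.015 m and distance of paste_jar from where it was at the start of the episode below 0.02 m); the robot touches nothing.
It fails at once if a weight tipped over (angle between any of square_weight, round_weight's own z axis and vertical above 0.8 rad).
It fails at once if a book or the pressing board tipped up on edge (angle between any of account_book, pressing_board's own z axis and vertical above 0.8 rad or angle between finished_book's own z axis and vertical above 0.5 rad).
It fails at once if a weight, the board or the account book dropped (over 0.5 m/s while not held, a fall of over 13 mm) ((linear speed of square_weight above 0.5 m/s and contact force between the fingers and square_weight below 0.05 N) or (linear speed of round_weight above 0.5 m/s and contact force between the fingers and round_weight below 0.05 N) or (linear speed of pressing_board above 0.5 m/s and contact force between the fingers and pressing_board below 0.05 N) or (linear speed of account_book above 0.5 m/s and contact force between the fingers and account_book below 0.05 N)).
It fails at once if the paste jar or the finished book shoved away or knocked over (distance of paste_jar from where it was at the start of the episode above 0.03 m or angle between paste_jar's own z axis and vertical above 0.5 rad or distance of finished_book from where it was at the start of the episode above 0.025 m).
It also fails if it takes over 128 s, if anything falls off the work surface, if the arm or the gripper's body presses on something with over 40 N, if the wrist force passes 120 N, or if a joint passes its speed limit or range.

### The arm

A 6-joint arm with a two-finger parallel gripper is mounted at the origin on the work surface. World frame = base frame: x ahead of the robot, y to its left, z up, the work surface at z = 0. Lengths are in mm, angles in rad, forces in N, time in s.
With the tool pointing down it reaches from about 400 to 925 mm from the base axis. Payload 12.5 kg.
Tool frame: the origin (TCP) lies midway between the tips of the shut fingers; the grasp point (between the pads) lies 19 mm behind it; z points along the fingers, y is the direction in which the jaws open and shut (so a half turn about z gives the same grasp; the last joint's range is limited). The gripper opens to 95 mm and grips with 3 to 60 N. Pads are 20 mm wide; open, the fingers measure 119 mm over their backs; the gripper's body (75 mm by 180 mm) begins 59 mm behind the grasp point.
Start: joints at [-1.377, 0.491, 1.559, -0, 1.092, -0.106], TCP at [184.604, -597.137, 178.361] pointing down, gripper open.
Joint ranges: [-3.1, 3.1], [-0.84, 2.19], [0.05, 2.79], [-1.13, 4.28], [0.06, 2.93], [-2.69, 2.69]. Speed limits (rad/s): [2.22, 2.22, 2.79, 3.14, 3.14, 3.14].

### API

Orientations are given as [roll, pitch, yaw] about the fixed x, y, z axes, in that order (R = Rz(yaw) Ry(pitch) Rx(roll)).
In Python, from cell import env gives the robot as it stands.
- The arm moves only by the tool servo_tool, never from a script. Its argument "plan" is a list of rows, each a list of 7 numbers: the shift along the tool's x, y, z in m, then the turn, a rotation vector about the tool's x, y, z in degrees, then the opening in per cent of the stroke, from 0 (shut) to 100 (fully open). In form: [[dx, dy, dz, wx, wy, wz, jaw], ...]. A call has 1 to 8 rows; each row shifts and turns the pose as measured when the row begins, along the tool's axes as they then stand; what a row does not reach is not made up. A row lasts 1/12 s, in which the tool goes at most 41.7 mm and 7.16 degrees, less where a joint would pass 70% of its speed; a pose out of reach is approached as far as the arm can. A call is refused whole if a number of a shift passes 0.0417 or a number of a turn 7.16, either way. A call with a gripper value outside its range is refused whole. The fingers move at their own pace and stop on an object; the grip force is fixed at half the most. Time passes only in rows, so rows that do not move let the fingers close. It gives the time, the measured TCP pose, the force and the opening at its end, in the units of the state.
- env.state(): the state, without advancing time (a new reading comes with each control period).
- env.read_camera(name): name is "scene" or "top" or "wrist"; returns a dict with "img" (384x512x3 uint8, blue, green, red), "intrinsics" (3x3 intrinsics, pixels), "R" (3x3) and "t" (3): a world point X has camera coordinates R X + t. Camera axes: x right, y down, z forward; pixel columns grow to the right and rows downward; lengths in mm; the calibration is good to about 2 mm. The wrist camera is an equidistant fisheye: a pixel r from the principal point sees the ray r / f radians off the axis. A picture is of the moment at which its call begins. There is no depth.
- env.job_done(): hands the job in, once; it reports no verdict.
The state is a dict: "t": time; "joints": joint angles; "qvel": joint speeds; "tau": joint torques, N m; "eef_pos": TCP position; "tcp_rot": TCP orientation; "ft_force": force on the tool from outside, world axes, zero at the start; "moment": the same for the moment, N m; "opening": opening from 0.0 (shut) to 1.0 (fully open).
Only numpy, scipy, OpenCV 4.12 (cv2) and the standard library are available. Lean on these libraries where they do the work, as an engineer would, in place of code of your own. Each camera call takes 0.05 s, during which the arm holds its last target. There are 200 camera calls.

## Working session

There is one attempt and no reset: what is moved stays moved. The work goes in short steps, Python scripts to look and compute and a tool call to move; the robot and the scene stay as the last step left them, time stands still between calls to the robot, and variables do not carry over. Pictures are saved under pics/ and viewed, about 12 in all and at most 16, crops included, and the job is handed in when it is done.

Besides the shell and the picture viewer there is one more tool, called after "Call:" in YAML: its name, and indented under it one key for each argument. servo_tool: Moves the arm, as the interface text tells. Its arguments: {"type":"object","properties":{"plan":{"type":"array","items":{"type":"array","items":{"type":"number"}}}},"required":["plan"]}

```bash
mkdir -p pics; ls
python3 - <<'E'
from cell import env
import cv2
for n in ("scene","top"):
    c=env.read_camera(n); cv2.imwrite(f"pics/{n}0.png",cv2.resize(c["img"],(768,576),interpolation=cv2.INTER_CUBIC))
    print(n,c["intrinsics"],c["R"],c["t"])
print(env.state())
E
```

```text
pics
scene [[389.12809903   0.         254.73676975]
 [  0.         389.12809903 184.19636351]
 [  0.           0.           1.        ]] [[-0.77883043  0.62701492 -0.01659666]
 [ 0.35133768  0.41418001 -0.83965276]
 [-0.5196008  -0.65977815 -0.54286996]] [ 376.36402658  -81.0612686  1482.85592285]
top [[381.76809651   0.         257.63654316]
 [  0.         381.76809651 195.42310794]
 [  0.           0.           1.        ]] [[ 0.01592313 -0.99984936 -0.00690702]
 [-0.99688396 -0.01534138 -0.07737576]
 [ 0.07725814  0.00811756 -0.99697808]] [  10.93024568  493.86177838 1076.96670346]
{'t': 0.1, 'joints': array([-1.37660712e+00,  4.91482185e-01,  1.55939204e+00,  1.17455645e-05,
        1.09172162e+00, -1.05591521e-01]), 'qvel': array([-0.00130082, -0.00173353, -0.00118469,  0.00027522, -0.001203  ,
       -0.00011735]), 'tau': array([ 4.66918544e-03, -6.13619828e+01, -2.58606613e+01,  6.94659795e-02,
        4.69451118e-02, -4.27511031e-05]), 'eef_pos': array([ 184.54888563, -596.86144163,  177.82961498]), 'tcp_rot': array([-3.14059616e+00, -1.16090614e-04,  2.99775251e-01]), 'ft_force': array([0.2843575 , 0.00764198, 0.36843313]), 'moment': array([-0.00558352, -0.0107157 , -0.02151815]), 'opening': 0.9978704678600377}
```

View pics/scene0.png

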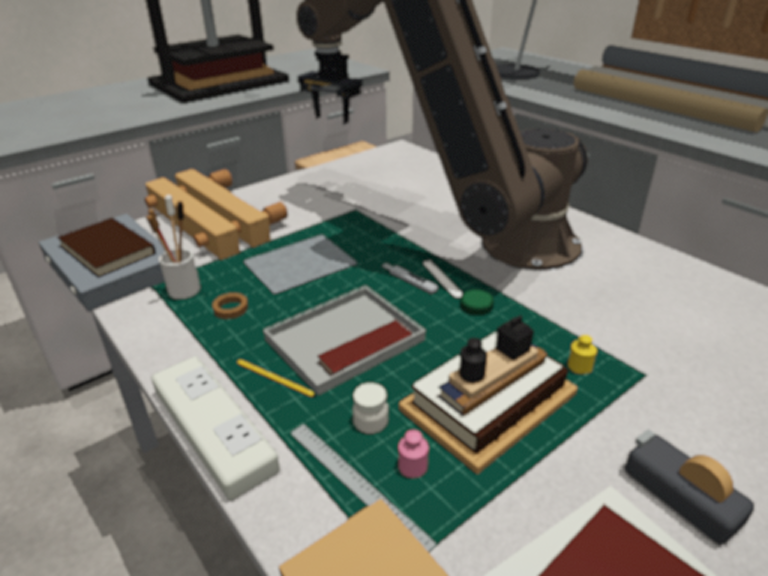

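View pics/top0.png

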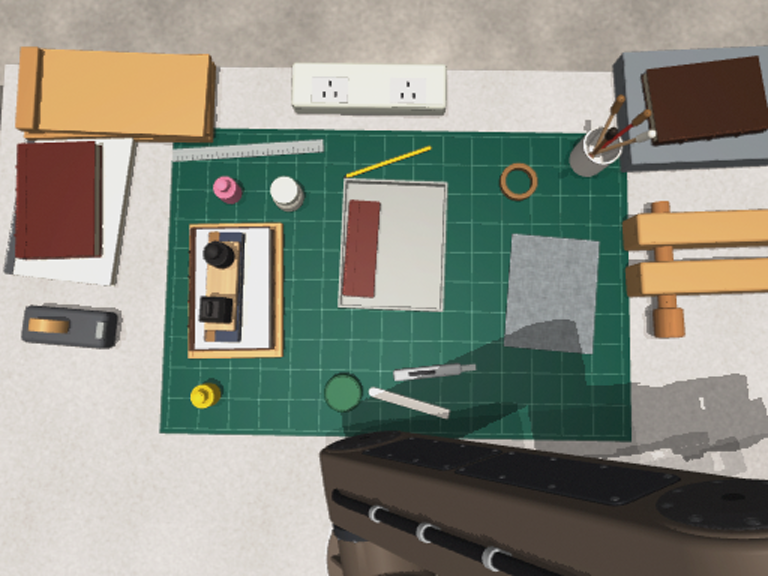

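The top view shows the pile at about (236,290) on the left, with the black round weight at (217,253) and the black square one at (214,309). The tray is at (392,245) with the maroon book on its left (+y), and the felt is at (551,294). The round look-alikes are pink (227,188) and yellow (205,395), and I'll leave both alone. The black one on the board fits the description. Next I'll enlarge crops of each area.

```bash
cat > h.py <<'E'
import numpy as np, cv2
from cell import env
def cam(n): return env.read_camera(n)
def ray(c,u,v,z):
    K,R,t=c["intrinsics"],np.array(c["R"]),np.array(c["t"])
    d=np.array([(u-K[0,2])/K[0,0],(v-K[1,2])/K[1,1],1.])
    if c.get("fish"):
        r=np.hypot(*d[:2]); d=np.array([d[0]/r*np.sin(r),d[1]/r*np.sin(r),np.cos(r)])
    o=-R.T@t; w=R.T@d
    return o+w*(z-o[2])/w[2]
def crop(c,u0,v0,u1,v1,s,name):
    im=cv2.resize(c["img"][v0:v1,u0:u1],None,fx=s,fy=s,interpolation=cv2.INTER_CUBIC)
    cv2.imwrite(f"pics/{name}.png",im)
def proj(c,X):
    K=c["intrinsics"]; p=np.array(c["R"])@X+c["t"]; return K[:2,:2]@(p[:2]/p[2])+K[:2,2]
E
python3 - <<'E'
from h import *
c=cam("top")
a=cv2.resize(c["img"][140:250,115:195],None,fx=5,fy=5,interpolation=cv2.INTER_CUBIC)
b=cv2.resize(c["img"][110:220,220:300],None,fx=5,fy=5,interpolation=cv2.INTER_CUBIC)
cv2.imwrite("pics/t1.png",cv2.hconcat([a,b[:, :390]]))
for n,ps,z in (("felt",[(511,234),(599,241),(590,354),(504,346)],4),("tray",[(344,180),(447,182),(443,311),(338,305)],24),("vol",[(190,225),(283,224),(281,356),(188,357)],18),("jar",[(286,190)],62),("yellow",[(205,395)],70)):
    w=np.array([ray(c,u/1.5,v/1.5,z)[:2] for u,v in ps]); print(n,w.round().tolist(),w.mean(0))
E
```

```text
felt [[614.0, -223.0], [603.0, -394.0], [384.0, -374.0], [396.0, -209.0]] [ 499.34774834 -299.85718428]
tray [[712.0, 104.0], [711.0, -95.0], [461.0, -89.0], [469.0, 110.0]] [588.07267292   7.6226452 ]
vol [[620.0, 402.0], [625.0, 221.0], [371.0, 217.0], [366.0, 395.0]] [495.47154489 308.68497905]
jar [[681.0, 209.0]] [680.58386015 208.97043185]
yellow [[300.0, 343.0]] [300.34181643 342.65665678]
```

View pics/t1.png

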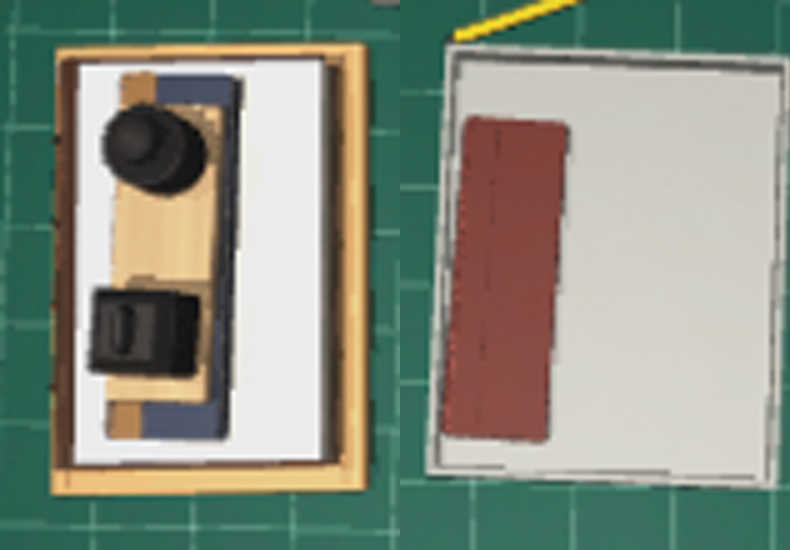

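Run:
```python
from h import *
c=cam("top")
def W(ps,u0,v0,z,s=5): return np.array([ray(c,(x+.5)/s-.5+u0,(y+.5)/s-.5+v0,z)[:2] for x,y in ps])
def rep(n,w): 
    e=[(w[0]-w[3]),(w[1]-w[2])]; print(n,w.mean(0).round(1),"yaw deg",[round(np.degrees(np.arctan2(v[1],v[0])),1) for v in e],"L",[round(np.hypot(*v)) for v in e],"W",round(np.hypot(*(w[0]-w[1]))),round(np.hypot(*(w[3]-w[2]))))
rep("book",W([(122,73),(243,77),(228,440),(106,439)],115,140,80))
rep("board",W([(122,102),(222,106),(208,402),(106,400)],115,140,96))
rep("vol",W([(56,46),(368,43),(366,490),(51,494)],115,140,18))
rep("blot",W([(80,58),(322,57),(322,463),(74,466)],115,140,58))
rep("tray",W([(50,43),(389,61),(374,488),(27,474)],220,110,24))
rep("finb",W([(64,116),(169,124),(148,441),(42,434)],220,110,22))
rep("felt",np.array([ray(c,(u+.5)/1.5-.5,(v+.5)/1.5-.5,4)[:2] for u,v in [(511,234),(599,241),(590,354),(504,346)]]))
print("knob",W([(137,146)],115,140,70+96),"sq loop",W([(122,332)],115,140,166))
print("sq top body 46",W([(92,288),(137+5,290),(135,375),(90,370)],115,140,142).round())
t=np.array([485,-300,100]);print(env.state()['eef_pos'],env.state()['tcp_rot'])
```

```text
book [497.1 312.2] yaw deg [np.float64(-0.2), np.float64(-0.3)] L [200, 198] W 67 66
board [497.9 313.1] yaw deg [np.float64(-0.8), np.float64(-0.6)] L [160, 159] W 54 54
vol [496.7 309.7] yaw deg [np.float64(1.8), np.float64(1.5)] L [259, 258] W 182 180
blot [497.2 304.9] yaw deg [np.float64(1.6), np.float64(1.8)] L [228, 226] W 136 137
tray [588.4   8.8] yaw deg [np.float64(-1.8), np.float64(-1.5)] L [251, 248] W 197 198
finb [580.2  68.7] yaw deg [np.float64(-2.7), np.float64(-2.8)] L [185, 185] W 61 61
felt [ 499.8 -299.4] yaw deg [np.float64(-3.6), np.float64(-5.2)] L [219, 220] W 172 165
knob [[544.65942343 308.08736433]] sq loop [[451.35061365 311.88434816]]
sq top body 46 [[475. 336.]
 [474. 310.]
 [431. 312.]
 [433. 335.]]
[ 184.57624585 -596.94594438  178.00902583] [-3.14097299e+00 -7.69020020e-05  2.99795282e-01]
```

Call:
servo_tool:
  plan:
    - [0,0,-0.017,0,0,5.7,100]
    - [0,0,-0.017,0,0,5.7,100]
    - [0,0,-0.017,0,0,5.7,100]
    - [0.028,-0.028,0,0,0,0,100]
    - [0.028,-0.028,0,0,0,0,100]
    - [0.028,-0.028,0,0,0,0,100]
    - [0.028,-0.028,0,0,0,0,100]
    - [0.028,-0.028,0,0,0,0,100]

```text
t: 0.87
eef_pos: [325.6, -458.2, 229.0]
tcp_rot: [-3.138, 0.001, -0.025]
ft_force: [1.0, -0.6, 0.7]
opening: 1.004
```

Call:
servo_tool:
  plan:
    - [0.028,-0.028,0,0,0,0,100]
    - [0.028,-0.028,0,0,0,0,100]
    - [0.028,-0.028,0,0,0,0,100]
    - [0.028,-0.028,0,0,0,0,100]
    - [0.028,-0.028,0,0,0,0,100]
    - [0.028,-0.028,0,0,0,0,100]
    - [0,0,0,0,0,0,100]

```text
t: 1.45
eef_pos: [507.9, -280.1, 229.4]
tcp_rot: [-3.137, 0.001, -0.022]
ft_force: [0.1, -0.7, -0.3]
opening: 1.0
```

Call:
servo_tool:
  plan:
    - [0.0025,-0.039,0,0,0,-1.3,100]
    - [0.0025,-0.039,0,0,0,0,100]
    - [0.0025,-0.039,0,0,0,0,100]
    - [0.0025,-0.039,0,0,0,0,100]
    - [0.0025,-0.039,0,0,0,0,100]
    - [0.0025,-0.039,0,0,0,0,100]
    - [0.0025,-0.039,0,0,0,0,100]
    - [0.0025,-0.039,0,0,0,0,100]

```text
t: 2.12
eef_pos: [527.8, 37.6, 228.6]
tcp_rot: [-3.138, 0.002, -0.002]
ft_force: [-0.1, -0.0, -1.0]
opening: 0.998
```

Call:
servo_tool:
  plan:
    - [0.0025,-0.039,0,0,0,0,100]
    - [0.0025,-0.039,0,0,0,0,100]
    - [0.0025,-0.039,0,0,0,0,100]
    - [0.0025,-0.039,0,0,0,0,100]
    - [0.0025,-0.039,0,0,0,0,100]
    - [0.0025,-0.039,0,0,0,0,100]
    - [0.0025,-0.039,0,0,0,0,100]
    - [0,0,0,0,0,0,100]

```text
t: 2.78
eef_pos: [543.3, 328.7, 229.0]
tcp_rot: [-3.137, 0.003, 0.001]
ft_force: [-0.3, -0.2, -0.3]
opening: 0.998
```

Run:
```python
from h import *
c=cam("wrist"); c["fish"]=1
cv2.imwrite("pics/w1.png",cv2.resize(c["img"],(768,576),interpolation=cv2.INTER_CUBIC))
print(c["intrinsics"],-np.array(c["R"]).T@c["t"],np.array(c["R"]).round(2))
s=env.state();print(s['eef_pos'],s['tcp_rot'])
```

```text
[[297.31863964   0.         257.9744684 ]
 [  0.         297.31863964 189.94399121]
 [  0.           0.           1.        ]] [616.78610085 326.96596798 435.48209959] [[ 0.   -1.   -0.  ]
 [-0.96 -0.    0.26]
 [-0.26  0.   -0.96]]
[543.17514972 326.29140387 228.88104218] [-3.13852200e+00  3.05031319e-03  7.60167997e-04]
```

View pics/w1.png

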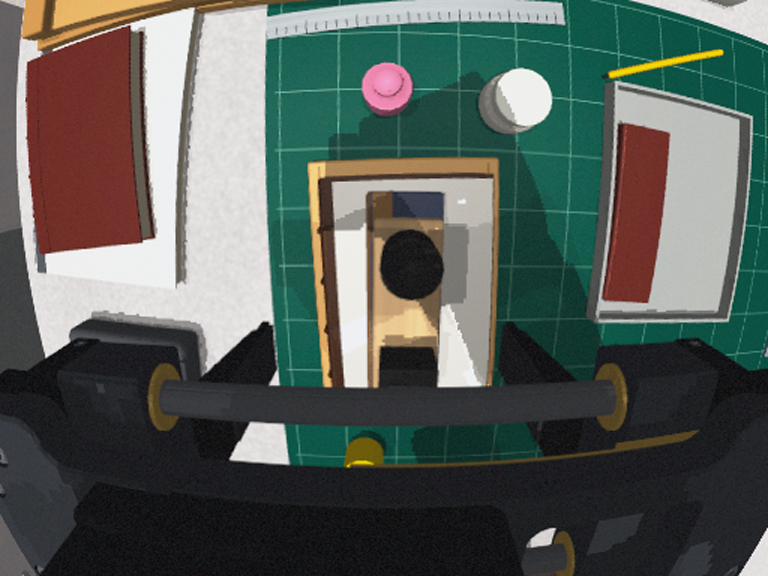

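The wrist view shows the black round weight at (411,263), widest from 380 to 443. The board edges are at x≈374–443, and the square weight's top is at (408,360). Next I'll compute lateral positions.

Run:
```python
from h import *
c=cam("wrist"); c["fish"]=1
f=lambda u,v,z: ray(c,(u+.5)/1.5-.5,(v+.5)/1.5-.5,z).round(1)[:2]
for z in (120,142): print("round",z,f(380,265,z),f(443,265,z))
print("knob top",f(411,240,142), "square y at142",f(379,365,142),f(438,365,142),"front edge",f(408,346,142))
print("board",f(374,225,96),f(443,225,96)); print("book far",f(370,193,80),f(443,193,80))
print("near round base", f(411,299,142))
```

```text
round 120 [546.  330.6] [546.2 284.7]
round 142 [551.  330.2] [551.1 287.5]
knob top [568.1 309.5] square y at142 [476.9 331.2] [476.7 288.2] front edge [492.  310.4]
board [572.1 335.5] [572.4 282.5]
book far [595.7 339.1] [596.1 281.1]
near round base [527.  308.9]
```

Call:
servo_tool:
  plan:
    - [0.003,0.0175,0.02,0,0,0,100]
    - [0,0,0.035,0,0,0,100]
    - [0,0,0.035,0,0,0,100]
    - [0,0,0.025,0,0,0,100]
    - [0,0,0.006,0,0,0,100]
    - [0,0,0,0,0,0,100]

```text
t: 3.38
eef_pos: [547.9, 298.7, 106.6]
tcp_rot: [-3.139, -0.001, -0.006]
ft_force: [0.7, 0.0, 0.0]
opening: 0.998
```

Call:
servo_tool:
  plan:
    - [-0.001,-0.0105,0,0,0,0,100]
    - [0,0,0,0,0,0,100]

```text
t: 3.55
eef_pos: [548.1, 308.4, 108.6]
tcp_rot: [-3.138, -0.002, -0.009]
ft_force: [-0.9, -0.3, -0.5]
opening: 1.003
```

Call:
servo_tool:
  plan:
    - [0,0,0,0,0,0,30]
    - [0,0,0,0,0,0,30]
    - [0,0,0,0,0,0,30]
    - [0,0,0,0,0,0,30]
    - [0,0,0,0,0,0,30]
    - [0,0,0,0,0,0,30]

```text
t: 4.05
eef_pos: [550.0, 310.0, 114.4]
tcp_rot: [-3.135, -0.01, -0.007]
ft_force: [-0.1, -0.2, 0.2]
opening: 0.638
```

Call:
servo_tool:
  plan:
    - [-0.002,0,0.006,0,0,0,30]
    - [0,0,0.002,0,0,0,30]
    - [0,0,0.001,0,0,0,30]
    - [0,0,0.001,0,0,0,30]

```text
t: 4.38
eef_pos: [549.0, 312.3, 106.0]
tcp_rot: [-3.13, -0.015, -0.008]
ft_force: [-4.5, -3.6, 15.8]
opening: 0.442
```

Call:
servo_tool:
  plan:
    - [0,0,-0.006,0,0,0,30]
    - [0,0,-0.015,-0.3,-0.4,0,30]
    - [0,0,-0.03,-0.3,-0.4,0,30]
    - [0,0,-0.03,0,0,0,30]
    - [0,0.01,-0.03,0,0,0,30]
    - [0,0.03,-0.015,0,0,0,30]
    - [0,0.038,0,0,0,0,30]
    - [0,0.038,0,0,0,0,30]

```text
t: 5.05
eef_pos: [543.0, 196.9, 229.8]
tcp_rot: [3.135, 0.017, 0.001]
ft_force: [1.9, -0.9, -7.3]
opening: 0.438
```

Call:
servo_tool:
  plan:
    - [0.001,0.038,0,0.2,0.4,0,30]
    - [0.001,0.038,0,0,0.2,0,30]
    - [0.001,0.038,0,0,0,0,30]
    - [0.001,0.038,0,0,0,0,30]
    - [0.001,0.038,0,0,0,0,30]
    - [0.001,0.038,0,0,0,0,30]
    - [0.001,0.038,0,0,0,0,30]
    - [0.001,0.038,0,0,0,0,30]

```text
t: 5.72
eef_pos: [544.3, -120.5, 225.6]
tcp_rot: [3.14, 0.019, 0.004]
ft_force: [0.9, 0.0, -6.9]
opening: 0.438
```

Call:
servo_tool:
  plan:
    - [0.001,0.038,0,0,0,0,30]
    - [0.001,0.038,0,0,0,0,30]
    - [0,0.025,0,0,0,0,30]
    - [0,0.01,0.01,0,0,0,30]
    - [0,0,0.03,0,0,0,30]
    - [0,0,0.03,0,0,0,30]
    - [0,0,0.03,0,0,0,30]

```text
t: 6.3
eef_pos: [541.4, -246.1, 121.6]
tcp_rot: [3.138, 0.02, -0.006]
ft_force: [0.4, -0.2, -6.7]
opening: 0.437
```

Call:
servo_tool:
  plan:
    - [0.004,0.003,0.028,0,0.5,0,30]
    - [0.004,0.003,0.028,0,0.5,0,30]
    - [0.002,0.002,0.025,0,0,0,30]
    - [0,0,0.01,0,0,0,30]
    - [0,0,0.002,0,0,0,30]

```text
t: 6.72
eef_pos: [543.9, -249.2, 14.4]
tcp_rot: [-3.135, 0.017, -0.006]
ft_force: [-10.9, 1.6, 27.9]
opening: 0.44
```

Call:
servo_tool:
  plan:
    - [0,0,-0.001,0,0,0,60]
    - [0,0,0,0,0,0,75]
    - [0,0,0.001,0,0,0,75]
    - [0,0,0,0,0,0,75]
    - [0,0,0,0,0,0,75]

```text
t: 7.13
eef_pos: [546.6, -249.6, 19.9]
tcp_rot: [-3.139, 0.011, -0.005]
ft_force: [0.0, -0.2, -0.1]
opening: 0.723
```

Call:
servo_tool:
  plan:
    - [0,0,-0.03,0,0.3,0,80]
    - [0,0,-0.04,0,0.3,0,100]
    - [0,0,-0.04,0,0,0,100]
    - [0,0,-0.04,0,0,0,100]
    - [-0.005,-0.025,-0.03,0,0,0,100]
    - [-0.007,-0.039,-0.01,0,0,0,100]
    - [-0.007,-0.039,0,0,0,0,100]
    - [-0.007,-0.039,0,0,0,0,100]

```text
t: 7.8
eef_pos: [523.3, -110.2, 226.6]
tcp_rot: [3.138, -0.014, -0.013]
ft_force: [0.2, 0.1, 1.0]
opening: 0.999
```

Call:
servo_tool:
  plan:
    - [-0.007,-0.039,0,0,0,0,100]
    - [-0.007,-0.039,0,0,0,0,100]
    - [-0.007,-0.039,0,0,0,0,100]
    - [-0.007,-0.039,0,0,0,0,100]
    - [-0.007,-0.039,0,0,0,0,100]
    - [-0.007,-0.039,0,0,0,0,100]
    - [-0.007,-0.039,0,0,0,0,100]
    - [-0.005,-0.035,0,0,0,0,100]

```text
t: 8.47
eef_pos: [469.3, 212.6, 234.8]
tcp_rot: [3.139, -0.035, -0.016]
ft_force: [0.3, -1.3, 0.5]
opening: 1.001
```

Call:
servo_tool:
  plan:
    - [-0.005,-0.035,0,0,-0.8,-0.3,100]
    - [-0.006,-0.03,0,0,-0.7,-0.3,100]
    - [-0.003,-0.02,0,0,-0.5,0,100]
    - [0,-0.008,0,0,0,0,100]
    - [0,0,0,0,0,0,100]

```text
t: 8.88
eef_pos: [452.9, 316.9, 239.3]
tcp_rot: [-3.14, -0.007, 0.002]
ft_force: [-0.1, -0.8, 0.4]
opening: 1.003
```

Run:
```python
from h import *
c=cam("top")
a=cv2.resize(c["img"][140:250,115:195],None,fx=5,fy=5,interpolation=cv2.INTER_CUBIC)
b=cv2.resize(c["img"][145:245,325:403],None,fx=5,fy=5,interpolation=cv2.INTER_CUBIC)
b=cv2.copyMakeBorder(b,0,50,0,0,cv2.BORDER_CONSTANT)
cv2.imwrite("pics/t2.png",cv2.hconcat([a,b]))
s=env.state();print(s['eef_pos'],s['tcp_rot'])
```

```text
[452.94822395 316.08393396 239.31071535] [-3.14013523e+00 -7.33561220e-03  1.88106839e-03]
```

View pics/t2.png

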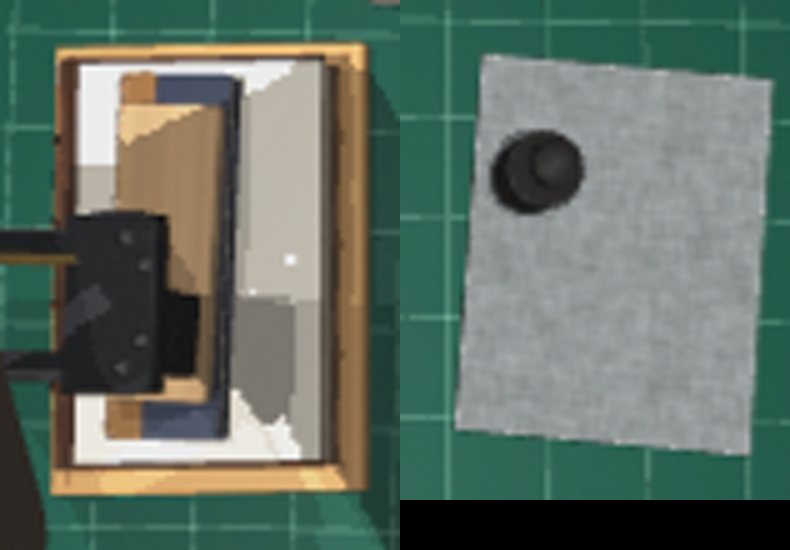

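The round weight stands upright on the felt at (535,172), and the pile is undisturbed. I'll lower onto the square weight.

Call:
servo_tool:
  plan:
    - [0,0.003,0.035,0,0,0,100]
    - [0,0.003,0.035,0,0,0,100]
    - [0,0,0.035,0,0,0,100]
    - [0,0,0.02,0,0,0,100]
    - [0,0,0.004,0,0,0,80]

```text
t: 9.35
eef_pos: [457.8, 304.9, 111.1]
tcp_rot: [-3.136, -0.019, -0.002]
ft_force: [-0.7, 0.6, -0.7]
opening: 0.968
```

Call:
servo_tool:
  plan:
    - [-0.003,-0.004,0.003,0,-0.6,0,60]
    - [-0.001,-0.001,0.002,0,-0.4,0,55]

```text
t: 9.52
eef_pos: [454.3, 307.9, 106.4]
tcp_rot: [-3.137, 0.0, -0.005]
ft_force: [0.4, -0.1, 0.2]
opening: 0.846
```

Call:
servo_tool:
  plan:
    - [0,0,0.001,0,0,0,30]
    - [0,0,0.001,0,0,0,30]
    - [0,0,0.001,0,0,0,30]
    - [0,0,0.001,0,0,0,30]
    - [0,0,0,0,0,0,30]

```text
t: 9.93
eef_pos: [457.1, 309.6, 107.2]
tcp_rot: [-3.131, -0.007, -0.006]
ft_force: [-1.2, 5.8, 3.8]
opening: 0.496
```

Call:
servo_tool:
  plan:
    - [-0.001,0,0.001,0,0,0,30]
    - [0,0,0.001,0,0,0,30]

```text
t: 10.1
eef_pos: [457.4, 311.4, 107.1]
tcp_rot: [-3.127, -0.012, -0.006]
ft_force: [-1.8, 4.7, 5.2]
opening: 0.45
```

Call:
servo_tool:
  plan:
    - [0,0,-0.006,0,0,0,30]
    - [0,0,-0.015,-0.3,-0.2,0,30]
    - [0,0,-0.03,-0.2,0,0,30]
    - [0,0,-0.03,0,0,0,30]
    - [0,0.01,-0.03,0,0,0,30]
    - [0,0.03,-0.015,0,0,0,30]
    - [0,0.038,0,0,0,0,30]
    - [0,0.038,0,0,0,0,30]

```text
t: 10.77
eef_pos: [453.3, 193.1, 239.6]
tcp_rot: [3.139, -0.003, 0.003]
ft_force: [1.4, -0.4, -0.2]
opening: 0.3
```

The opening of 0.30 and ~0 N force mean the square weight isn't held, so I'll look.

Run:
```python
from h import *
c=cam("top"); d=cam("scene")
a=cv2.resize(c["img"][140:250,115:195],None,fx=5,fy=5,interpolation=cv2.INTER_CUBIC)
b=cv2.resize(d["img"][190:300,270:348],None,fx=5,fy=5,interpolation=cv2.INTER_CUBIC)
b=cv2.resize(d["img"][200:310,265:345],None,fx=5,fy=5,interpolation=cv2.INTER_CUBIC)
cv2.imwrite("pics/t3.png",cv2.hconcat([a,b]))
```

```text
(no output)
```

View pics/t3.png

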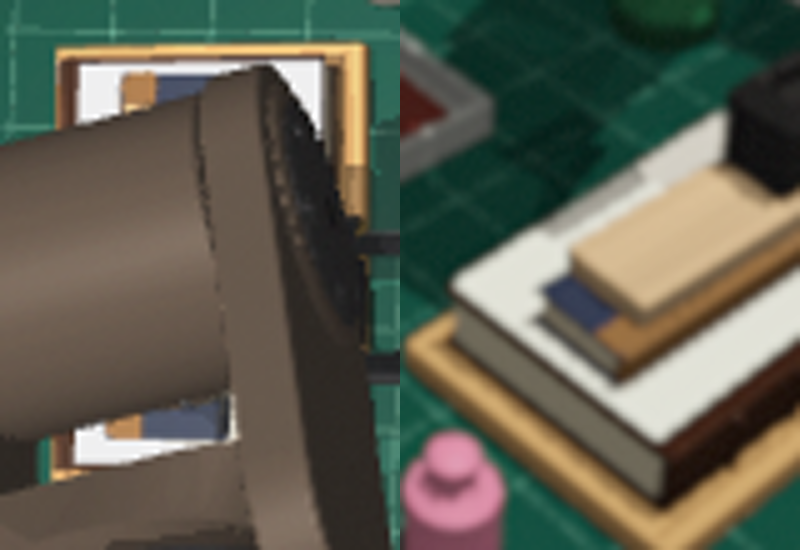

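The square weight is still standing upright on the board, so the jaws just slid off before full grip. I'll go back, give the jaws more time to close, and grip again.

Call:
servo_tool:
  plan:
    - [0,-0.005,0,0,0,0,100]
    - [0,-0.035,0,0,0,0,100]
    - [0,-0.035,0,0,0,0,100]
    - [0,-0.025,0,0,0,0,100]
    - [0,-0.005,0,0,0,0,100]
    - [0,0,0,0,0,0,100]

```text
t: 11.37
eef_pos: [452.8, 300.1, 239.8]
tcp_rot: [3.136, -0.001, -0.006]
ft_force: [-0.4, 0.0, 0.4]
opening: 0.663
```

Run:
```python
from h import *
c=cam("wrist"); c["fish"]=1
crop(c,200,120,350,270,4,"w2")
s=env.state();print(s['eef_pos'],s['tcp_rot'])
d=cam("top");crop(d,125,165,195,225,8,"t4")
a=cv2.imread("pics/w2.png");b=cv2.imread("pics/t4.png")
cv2.imwrite("pics/j4.png",cv2.hconcat([a[:480,:400],b[:480,:400]]))
```

```text
[452.75447272 299.55409526 239.77280074] [ 3.13570530e+00 -5.67366030e-04 -6.63030079e-03]
```

View pics/j4.png

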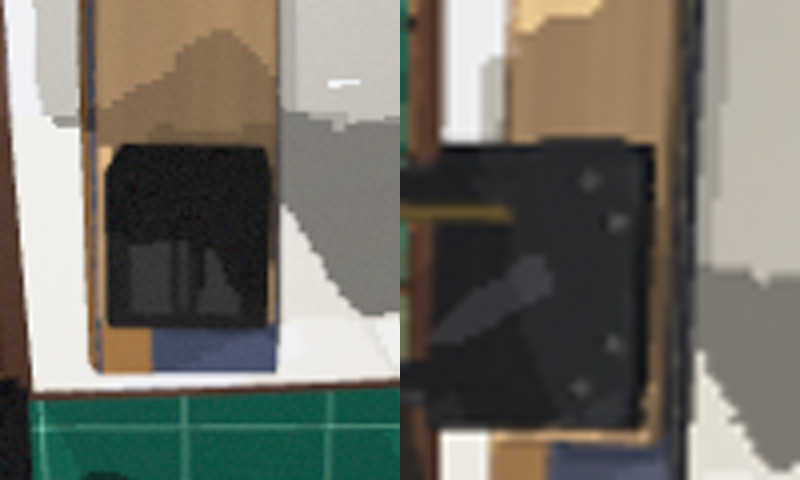

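Run:
```python
from h import *
c=cam("wrist"); c["fish"]=1
f=lambda u,v,z: ray(c,(u+.5)/4-.5+200,(v+.5)/4-.5+120,z).round(1)[:2]
for u,v,z in ((107,240,142),(268,240,142),(107,325,142),(267,325,142),(115,148,96),(265,148,96),(107,172,142),(268,172,142),(188,325,142),(188,148,96)): print((u,v,z),f(u,v,z))
s=env.state();print(s['eef_pos'],s['tcp_rot'])
```

```text
(107, 240, 142) [455.5 330.1]
(268, 240, 142) [455.1 287.6]
(107, 325, 142) [432.1 330.9]
(267, 325, 142) [431.8 287.9]
(115, 148, 96) [473.1 331.6]
(265, 148, 96) [472.6 286.9]
(107, 172, 142) [473.7 329.5]
(268, 172, 142) [473.3 287.6]
(188, 325, 142) [432.  309.1]
(188, 148, 96) [472.8 309.8]
[453.10728164 298.01149473 240.06676581] [ 3.13575305e+00 -1.04826203e-03 -8.53581589e-03]
```

Wrist measurement: the square weight is at (453,309), square to the axes.

Call:
servo_tool:
  plan:
    - [0,-0.005,0.035,0.2,0,0,100]
    - [0,-0.005,0.035,0.1,0,0,100]
    - [-0.001,-0.001,0.035,0,-0.2,0,100]
    - [-0.002,-0.001,0.022,0,-0.3,0,100]
    - [-0.002,-0.001,0.006,0,-0.3,0,80]

```text
t: 11.93
eef_pos: [451.0, 307.3, 106.6]
tcp_rot: [-3.139, 0.005, -0.013]
ft_force: [0.4, 0.0, 0.3]
opening: 0.965
```

Call:
servo_tool:
  plan:
    - [0,-0.001,0.001,0,0,-0.3,60]
    - [0,0,0.001,0,0,-0.3,30]
    - [0,0,0.001,0,0,0,30]
    - [0,0,0.001,0,0,0,30]
    - [0,0,0.001,0,0,0,30]
    - [0,0,0.001,0,0,0,30]
    - [0,0,0.001,0,0,0,30]

```text
t: 12.52
eef_pos: [453.8, 307.8, 104.5]
tcp_rot: [-3.135, -0.001, -0.005]
ft_force: [-0.1, 6.5, 4.2]
opening: 0.497
```

Call:
servo_tool:
  plan:
    - [0,0,0.001,0,0,0,0]
    - [0,0,0.0,0,0,0,0]
    - [0,0,0.0,0,0,0,0]
    - [0,0,0.0,0,0,0,0]
    - [0,0,0.0,0,0,0,0]

```text
t: 12.93
eef_pos: [454.1, 308.7, 104.2]
tcp_rot: [-3.134, -0.003, -0.004]
ft_force: [0.4, 1.6, 1.3]
opening: 0.457
```

Call:
servo_tool:
  plan:
    - [0,0,0.0,0,0,0,0]
    - [0,0,-0.003,0,0,0,0]
    - [0,0,-0.006,0,0,0,0]
    - [0,0,-0.004,0,0,0,0]
    - [0,0,0,0,0,0,0]

```text
t: 13.35
eef_pos: [452.2, 307.0, 116.2]
tcp_rot: [-3.137, 0.003, -0.004]
ft_force: [-0.3, 0.2, -8.8]
opening: 0.456
```

Call:
servo_tool:
  plan:
    - [0,0,-0.025,0,0,0,0]
    - [0,0,-0.03,0,0,0,0]
    - [0,0.005,-0.03,0,0,0,0]
    - [0,0.025,-0.02,0,0,0,0]
    - [0,0.038,0,0,0,0,0]
    - [0,0.038,0,0,0,0,0]
    - [0,0.038,0,0,0,0,0]
    - [0,0.038,0,0,0,0,0]

```text
t: 14.02
eef_pos: [449.5, 122.7, 224.5]
tcp_rot: [-3.14, 0.006, 0.005]
ft_force: [1.8, 0.3, -7.3]
opening: 0.458
```

Call:
servo_tool:
  plan:
    - [0,0.038,0,0,0,0,0]
    - [0,0.038,0,0,0,0,0]
    - [0,0.038,0,0,0,0,0]
    - [0,0.038,0,0,0,0,0]
    - [0,0.038,0,0,0,0,0]
    - [0,0.038,0,0,0,0,0]
    - [0,0.038,0,0,0,0,0]

```text
t: 14.6
eef_pos: [445.5, -155.8, 224.7]
tcp_rot: [-3.14, 0.006, 0.006]
ft_force: [1.3, 0.2, -8.1]
opening: 0.454
```

Call:
servo_tool:
  plan:
    - [0.002,0.033,0,0,0,0,0]
    - [0.003,0.02,0.01,0,0,0,0]
    - [0.002,0.01,0.03,0,0,0,0]
    - [0,0.003,0.035,0,0,0,0]
    - [0,0,0.035,0,0,0,0]
    - [0,0,0.035,0,0,0,0]
    - [0,0,0.02,0,0,0,0]

```text
t: 15.18
eef_pos: [452.5, -237.1, 58.4]
tcp_rot: [3.134, -0.004, -0.004]
ft_force: [0.9, -0.1, -8.2]
opening: 0.455
```

Call:
servo_tool:
  plan:
    - [0,0.005,0.015,0.3,0,0,0]
    - [0,0.003,0.012,0.1,0,0,0]
    - [0,0.001,0.004,0,0,0,0]
    - [0,0,0.002,0,0,0,0]

```text
t: 15.52
eef_pos: [449.7, -245.1, 18.9]
tcp_rot: [-3.137, 0.004, -0.005]
ft_force: [-0.4, 0.2, -7.3]
opening: 0.456
```

Call:
servo_tool:
  plan:
    - [0,0,0.003,0,0,0,0]
    - [0,0,0.003,0,0,0,0]
    - [0,0,0.002,0,0,0,0]

```text
t: 15.77
eef_pos: [450.3, -245.3, 12.0]
tcp_rot: [-3.138, 0.003, -0.005]
ft_force: [-3.4, 6.9, 20.8]
opening: 0.456
```

Contact made, so I'll release and go back for the board.

Call:
servo_tool:
  plan:
    - [0,0,0,0,0,0,60]
    - [0,0,0,0,0,0,75]
    - [0,0,0.001,0,0,0,75]
    - [0,0,0,0,0,0,75]
    - [0,0,0,0,0,0,75]
    - [0,0,-0.03,0,0,0,80]
    - [0,0,-0.04,0,0,0,100]
    - [0,0,-0.04,0,0,0,100]

```text
t: 16.43
eef_pos: [449.8, -244.6, 121.6]
tcp_rot: [-3.136, 0.006, -0.004]
ft_force: [0.7, -0.3, 0.7]
opening: 0.888
```

Call:
servo_tool:
  plan:
    - [0,0,-0.04,0,0,0,100]
    - [0.003,-0.025,-0.02,0,0,0,100]
    - [0.003,-0.039,0,0,0,0,100]
    - [0.003,-0.039,0,0,0,0,100]
    - [0.003,-0.039,0,0,0,0,100]
    - [0.003,-0.039,0,0,0,0,100]
    - [0.003,-0.039,0,0,0,0,100]
    - [0.003,-0.039,0,0,0,0,100]

```text
t: 17.1
eef_pos: [476.9, 15.3, 196.5]
tcp_rot: [3.137, -0.015, -0.015]
ft_force: [0.4, 0.1, -0.5]
opening: 1.0
```

Call:
servo_tool:
  plan:
    - [0.003,-0.039,0,0,0,0,100]
    - [0.003,-0.039,0,0,0,0,100]
    - [0.003,-0.039,0,0,0,0,100]
    - [0.003,-0.039,0,0,0,0,100]
    - [0.003,-0.039,0,0,0,0,100]
    - [0.003,-0.035,0,0,0,0,100]
    - [0.003,-0.01,0,0,0,0,100]

```text
t: 17.68
eef_pos: [500.3, 271.9, 198.5]
tcp_rot: [3.138, -0.022, -0.012]
ft_force: [0.3, -0.6, -0.7]
opening: 1.0
```

Call:
servo_tool:
  plan:
    - [-0.001,-0.02,0,0,-0.6,0,100]
    - [-0.001,-0.01,0.02,0,-0.5,0,100]
    - [0,-0.002,0.03,0,-0.2,0,100]
    - [0,0,0.025,0,0,0,100]
    - [0,0,0.005,0,0,0,100]

```text
t: 18.1
eef_pos: [500.5, 309.7, 118.5]
tcp_rot: [3.142, -0.006, -0.006]
ft_force: [-0.4, 0.1, -0.2]
opening: 0.998
```

Run:
```python
from h import *
c=cam("wrist"); c["fish"]=1
cv2.imwrite("pics/w5.png",cv2.resize(c["img"][60:260,140:390],None,fx=3,fy=3,interpolation=cv2.INTER_CUBIC))
s=env.state();print(s['eef_pos'],s['tcp_rot'])
```

```text
[500.75312372 309.6114314  119.16688557] [-3.14157741 -0.00587706 -0.0066634 ]
```

View pics/w5.png

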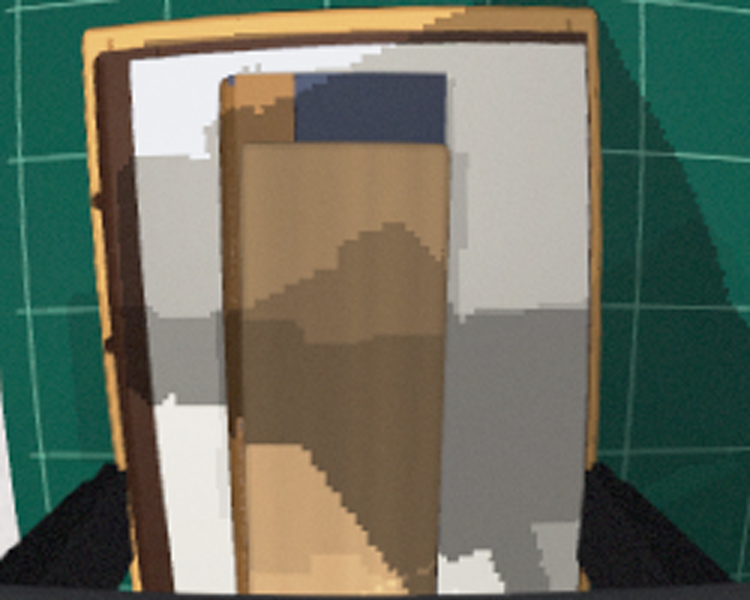

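The wrist view shows the board edges at 243–446 px, with its front at row 143. The book's far edge is at row 74, from 222 to 447.

Run:
```python
from h import *
c=cam("wrist"); c["fish"]=1
f=lambda u,v,z: ray(c,(u+.5)/3-.5+140,(v+.5)/3-.5+60,z).round(1)[:2]
for n,u,v,z in (("bd",243,143,96),("bd",446,145,96),("bd",245,440,96),("bd",441,440,96),("bk",226,74,80),("bk",447,74,80),("bl",130,60,58),("bl",587,45,58),("bl",155,405,58),("bl",587,405,58),("vb",85,30,18),("vb",595,10,18),("vb",597,460,18)): print(n,(u,v),f(u,v,z))
```

```text
bd (243, 143) [577.8 336.6]
bd (446, 145) [576.9 284.6]
bd (245, 440) [498.3 338.4]
bd (441, 440) [498. 285.]
bk (226, 74) [597.6 343. ]
bk (447, 74) [596.9 282.7]
bl (130, 60) [605.7 375.6]
bl (587, 45) [609.7 237.5]
bl (155, 405) [497.8 371.9]
bl (587, 405) [496.9 234.2]
vb (85, 30) [622.8 402.1]
vb (595, 10) [628.2 223.9]
vb (597, 460) [464.1 217.8]
```

Call:
servo_tool:
  plan:
    - [-0.002,-0.001,0.02,0,-0.2,0,90]
    - [-0.001,-0.001,0.012,0,-0.1,0,75]
    - [0,0,0.003,0,0,0,75]
    - [0,0,0.001,0,0,0,75]

```text
t: 18.53
eef_pos: [502.0, 311.9, 89.8]
tcp_rot: [-3.137, -0.01, -0.009]
ft_force: [0.5, 0.2, -0.8]
opening: 0.783
```

Call:
servo_tool:
  plan:
    - [-0.003,0,0.003,-0.2,-0.5,0,70]
    - [-0.001,0,0.003,0,0,0,40]
    - [0,0,0.001,0,0,0,0]
    - [0,0,0.001,0,0,0,0]
    - [0,0,0.0005,0,0,0,0]

```text
t: 18.95
eef_pos: [499.3, 312.2, 84.2]
tcp_rot: [-3.139, -0.005, -0.009]
ft_force: [-0.6, 0.3, 0.2]
opening: 0.475
```

Run:
```python
from h import *
c=cam("wrist"); d=cam("scene")
a=cv2.resize(c["img"][60:310,170:330],None,fx=2.2,fy=2.2,interpolation=cv2.INTER_CUBIC)
b=cv2.resize(d["img"][190:300,275:365],None,fx=5,fy=5,interpolation=cv2.INTER_CUBIC)
cv2.imwrite("pics/j6.png",cv2.hconcat([a,b[:, :440]]))
s=env.state();print(s['eef_pos'],s['opening'],s['ft_force'])
```

```text
[499.33390176 312.20309932  84.13135536] 0.39219262756905743 [ 0.42267333 -1.11078177  0.27396043]
```

View pics/j6.png

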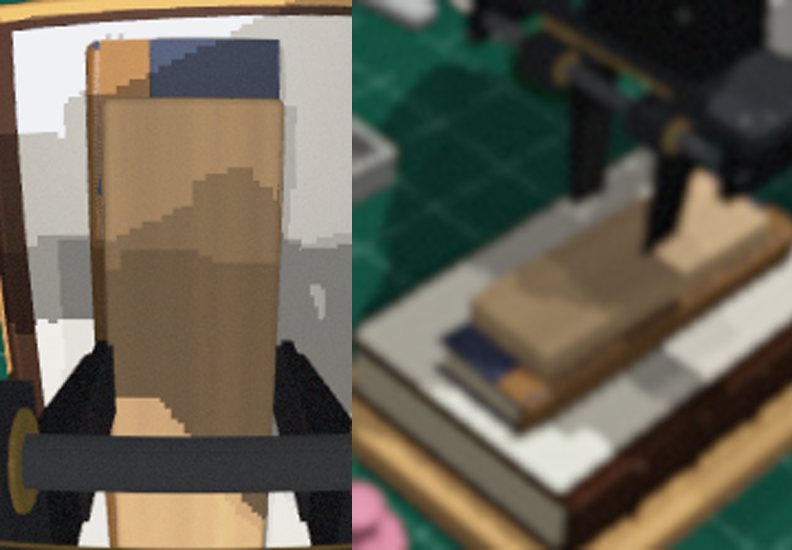

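The fingers closed over the top of the board, so the tips sit higher than the TCP when the jaws are open. I'll measure the tip height from the scene view.

Run:
```python
from h import *
d=cam("scene")
K,R,t=d["intrinsics"],np.array(d["R"]),np.array(d["t"]); o=-R.T@t
for u,v in ((321.6,229.5),(335.6,240)):
    w=R.T@np.array([(u-K[0,2])/K[0,0],(v-K[1,2])/K[1,1],1])
    for x in (499,509): print(u,v,(o+w*(x-o[0])/w[0]).round(1))
s=env.state();print(s['eef_pos'],s['opening'])
```

```text
321.6 229.5 [499.  288.1 120.1]
321.6 229.5 [509.  296.3 130.6]
335.6 240 [499.  334.1 116.6]
335.6 240 [509.  341.6 127.1]
[499.27573674 312.21797647  84.1087887 ] 0.35138890772653153
```

Call:
servo_tool:
  plan:
    - [0,0,-0.003,0,0,0,78]
    - [-0.001,0,0,0,0,0,78]
    - [0,0,0,0,0,0,78]
    - [0,0,0,0,0,0,78]
    - [0,0,0,0,0,0,78]

```text
t: 19.52
eef_pos: [498.3, 312.3, 87.8]
tcp_rot: [-3.139, -0.005, -0.009]
ft_force: [-0.4, 0.4, -0.3]
opening: 0.644
```

Run:
```python
from h import *
c=cam("wrist"); d=cam("scene")
a=cv2.resize(c["img"][60:310,150:350],None,fx=2,fy=2,interpolation=cv2.INTER_CUBIC)
b=cv2.resize(d["img"][180:280,295:375],None,fx=5,fy=5,interpolation=cv2.INTER_CUBIC)
cv2.imwrite("pics/j7.png",cv2.hconcat([a,b]))
s=env.state();print(s['eef_pos'],s['tcp_rot'],s['opening'],s['ft_force'])
```

```text
[498.30472331 312.27354125  87.73282885] [-3.13903731 -0.00486791 -0.00909601] 0.7283296336287652 [-0.11555666  0.00415153  0.26028319]
```

View pics/j7.png

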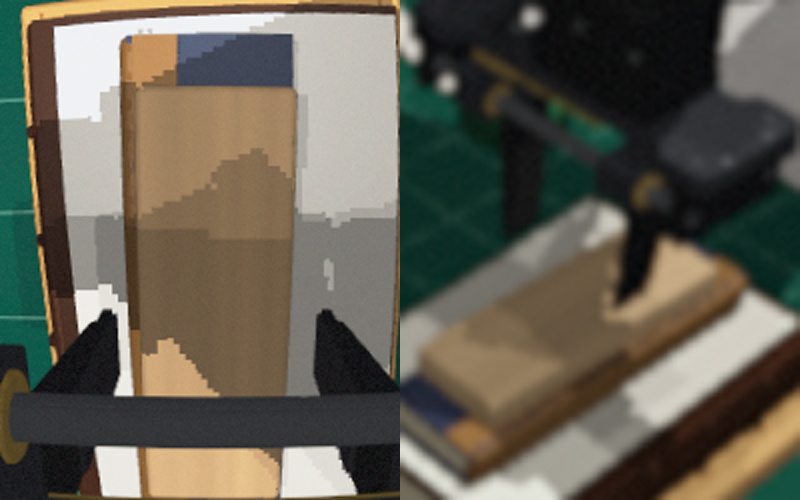

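Run:
```python
from h import *
c=cam("wrist"); c["fish"]=1
for x,y in ((118,312),(318,312)):
    for z in (70,80,88,100,110,120,130): print((x,y),z,ray(c,(x+.5)/2-.5+150,(y+.5)/2-.5+60,z).round(1))
d=cam("scene"); d
for z in (88,100,110,120): print("sc",ray(d,339,241.6,z).round(1))
```

```text
(118, 312) 70 [489.7 351.1  70. ]
(118, 312) 80 [493.2 349.3  80. ]
(118, 312) 88 [496.1 347.8  88. ]
(118, 312) 100 [500.4 345.6 100. ]
(118, 312) 110 [504.  343.8 110. ]
(118, 312) 120 [507.6 342.  120. ]
(118, 312) 130 [511.2 340.2 130. ]
(318, 312) 70 [489.  270.1  70. ]
(318, 312) 80 [492.6 271.9  80. ]
(318, 312) 88 [495.5 273.3  88. ]
(318, 312) 100 [499.8 275.4 100. ]
(318, 312) 110 [503.5 277.2 110. ]
(318, 312) 120 [507.1 279.  120. ]
(318, 312) 130 [510.7 280.8 130. ]
sc [470.1 323.5  88. ]
sc [481.4 331.8 100. ]
sc [490.9 338.7 110. ]
sc [500.4 345.6 120. ]
```

Both views put the tips near z≈119 with the TCP at 88, so the tips are about 30 mm above the reported TCP. I'll go lower step by step, watching the force.

Call:
servo_tool:
  plan:
    - [0,0,0.015,0,0,0,78]
    - [0,0,0.01,0,0,0,78]
    - [0,0,0.005,0,0,0,78]
    - [0,0,0.002,0,0,0,78]

```text
t: 20.05
eef_pos: [499.0, 312.6, 55.0]
tcp_rot: [-3.138, -0.006, -0.009]
ft_force: [-1.1, 0.0, 0.8]
opening: 0.781
```

Run:
```python
from h import *
c=cam("wrist"); d=cam("scene")
a=cv2.resize(c["img"][60:310,150:350],None,fx=2,fy=2,interpolation=cv2.INTER_CUBIC)
b=cv2.resize(d["img"][180:280,295:375],None,fx=5,fy=5,interpolation=cv2.INTER_CUBIC)
cv2.imwrite("pics/j8.png",cv2.hconcat([a,b]))
s=env.state();print(s['eef_pos'],s['tcp_rot'],s['opening'],s['ft_force'])
```

```text
[499.0902321  312.65725443  55.40156688] [-3.1382518  -0.00642974 -0.00910912] 0.777373835209263 [0.68513909 0.64976775 0.22356952]
```

View pics/j8.png

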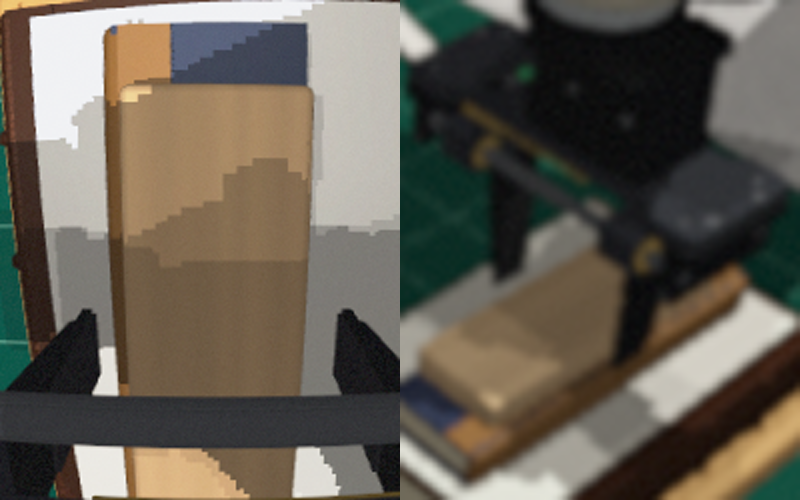

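Run:
```python
from h import *
c=cam("wrist"); c["fish"]=1; d=cam("scene")
for z in (75,80,85,90,95): print(z,"sc",ray(d,338.4,252.4,z).round(1)[:2],"wr",ray(c,(97.5)/2-.5+150,(313.5)/2-.5+60,z).round(1)[:2],ray(c,(337.5)/2-.5+150,(313.5)/2-.5+60,z).round(1)[:2])
```

```text
75 sc [489.6 340.2] wr [503.4 351.9] [502.8 270.5]
80 sc [494.1 343.4] wr [505.2 350.8] [504.6 271.6]
85 sc [498.6 346.7] wr [507.  349.7] [506.4 272.6]
90 sc [503.1 349.9] wr [508.8 348.6] [508.2 273.7]
95 sc [507.6 353.2] wr [510.6 347.5] [510.  274.8]
```

Call:
servo_tool:
  plan:
    - [0,0.001,0.003,0,0,0,78]
    - [0,0,0.002,0,0,0,65]
    - [0,0,0,0,0,0,0]
    - [0,0,0,0,0,0,0]
    - [0,0,0,0,0,0,0]
    - [0,0,0,0,0,0,0]
    - [0,0,0,0,0,0,0]
    - [0,0,0,0,0,0,0]

```text
t: 20.92
eef_pos: [500.0, 312.0, 52.0]
tcp_rot: [-3.137, -0.009, -0.009]
ft_force: [-0.6, 0.0, -0.7]
opening: 0.566
```

Call:
servo_tool:
  plan:
    - [0,0,-0.004,0,0,0,0]
    - [0,0,-0.015,0,0,0,0]
    - [0,0,-0.03,0,-0.3,0,0]
    - [0,0.01,-0.03,0,-0.2,0,0]
    - [0,0.03,-0.015,0,0,0,0]
    - [0,0.038,-0.005,0,0,0,0]

```text
t: 21.42
eef_pos: [497.5, 235.8, 153.4]
tcp_rot: [-3.138, 0.003, -0.003]
ft_force: [0.5, -0.9, -1.6]
opening: 0.562
```

Call:
servo_tool:
  plan:
    - [0,0.038,0,0,0,0.3,0]
    - [0,0.038,0,0,0,0.3,0]
    - [0,0.038,0,0,0,0.3,0]
    - [0,0.038,0,0,0,0.3,0]
    - [0,0.038,0,0,0,0.3,0]
    - [0,0.038,0,0,0,0.3,0]
    - [0,0.038,0,0,0,0.3,0]
    - [0,0.038,0,0,0,0.3,0]

```text
t: 22.08
eef_pos: [490.1, -80.0, 158.6]
tcp_rot: [-3.137, -0.006, -0.041]
ft_force: [0.8, 0.1, -1.3]
opening: 0.562
```

Call:
servo_tool:
  plan:
    - [0.001,0.038,0,0,0,0.3,0]
    - [0.001,0.038,0,0,0,0.3,0]
    - [0.002,0.038,0,0,0,0.3,0]
    - [0.002,0.038,0,0,0,0.3,0]
    - [0.002,0.036,0,0,0,0.3,0]
    - [0.002,0.03,0,0,0,0.3,0]

```text
t: 22.58
eef_pos: [485.2, -311.0, 160.5]
tcp_rot: [-3.139, -0.009, -0.076]
ft_force: [0.5, 0.9, -0.6]
opening: 0.566
```

Call:
servo_tool:
  plan:
    - [0.005,0.015,0,0,-0.3,0,0]
    - [0.005,0.005,0.02,0,-0.2,0,0]
    - [0.002,0,0.035,0,0,0,0]
    - [0,0,0.035,0,0,0,0]
    - [0,0,0.03,0,0,0,0]
    - [0,0,0.01,0,0,0,0]

```text
t: 23.08
eef_pos: [497.1, -343.9, 31.2]
tcp_rot: [3.137, -0.009, -0.085]
ft_force: [-0.7, 1.1, -1.0]
opening: 0.564
```

Call:
servo_tool:
  plan:
    - [0,0,0.02,0.2,-0.3,0,0]
    - [0,0,0.018,0,-0.2,0,0]
    - [0,0,0.008,0,0,0,0]
    - [0,0,0.002,0,0,0,0]

```text
t: 23.42
eef_pos: [497.5, -344.1, -18.3]
tcp_rot: [3.141, 0.001, -0.085]
ft_force: [-0.2, -0.3, -1.2]
opening: 0.564
```

Call:
servo_tool:
  plan:
    - [0,0,0.002,0,0,0,0]
    - [0,0,0.002,0,0,0,0]
    - [0,0,0.002,0,0,0,0]

```text
t: 23.67
eef_pos: [498.7, -344.9, -21.7]
tcp_rot: [3.139, -0.002, -0.085]
ft_force: [-0.2, -0.5, -2.0]
opening: 0.567
```

Call:
servo_tool:
  plan:
    - [0,0,0.002,0,0,0,0]
    - [0,0,0.002,0,0,0,0]
    - [0,0,0.001,0,0,0,0]

```text
t: 23.92
eef_pos: [499.4, -345.5, -24.0]
tcp_rot: [3.138, -0.004, -0.085]
ft_force: [-4.2, 2.5, 10.3]
opening: 0.567
```

Call:
servo_tool:
  plan:
    - [0,0,0,0,0,0,65]
    - [0,0,0,0,0,0,78]
    - [0,0,0,0,0,0,78]
    - [0,0,0,0,0,0,78]
    - [0,0,-0.01,0,0,0,78]
    - [0,0,-0.035,0,0,0,85]
    - [0,0,-0.04,0,0,0,100]
    - [0,0,-0.04,0,0,0,100]

```text
t: 24.58
eef_pos: [496.1, -342.7, 100.0]
tcp_rot: [-3.138, 0.006, -0.085]
ft_force: [1.3, -0.4, -0.1]
opening: 0.936
```

Call:
servo_tool:
  plan:
    - [0,-0.02,-0.02,0,0,-0.3,100]
    - [0,-0.039,0,0,0,-0.3,100]
    - [0,-0.039,0,0,0,-0.3,100]
    - [0,-0.039,0,0,0,-0.3,100]
    - [0,-0.039,0,0,0,-0.3,100]
    - [0,-0.039,0,0,0,-0.3,100]
    - [0,-0.039,0,0,0,-0.3,100]
    - [0,-0.039,0,0,0,-0.3,100]

```text
t: 25.25
eef_pos: [519.4, -48.8, 136.1]
tcp_rot: [3.132, -0.016, -0.052]
ft_force: [0.5, 0.1, 0.4]
opening: 1.003
```

Run:
```python
from h import *
c=cam("top")
crop(c,325,145,403,245,5,"t9")
s=env.state();print(s['eef_pos'],s['tcp_rot'])
```

```text
[519.0752081  -43.03820405 136.22205031] [ 3.13381439 -0.01515265 -0.04873538]
```

View pics/t9.png

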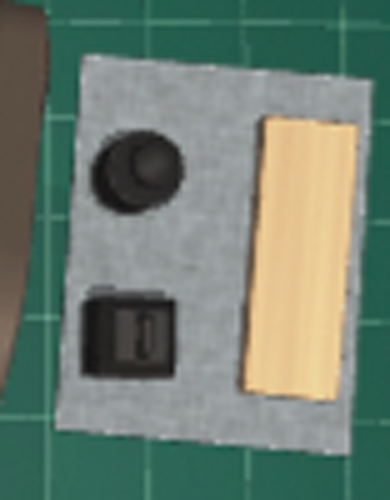

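All three sit properly on the felt: the round weight at (137,170), the square at (130,335) and the board at (302,258). Next is the book.

Call:
servo_tool:
  plan:
    - [-0.002,-0.038,0,0.3,-0.3,-0.6,100]
    - [-0.002,-0.038,0,0.1,-0.3,-0.6,100]
    - [-0.003,-0.038,0,0,-0.2,-0.6,100]
    - [-0.003,-0.038,0,0,0,-0.4,100]
    - [-0.003,-0.038,0,0,0,-0.3,100]
    - [-0.003,-0.038,0,0,0,0,100]
    - [-0.003,-0.038,0,0,0,0,100]
    - [-0.003,-0.03,0,0,0,0,100]

```text
t: 25.97
eef_pos: [501.3, 261.6, 141.8]
tcp_rot: [3.141, -0.007, -0.004]
ft_force: [1.3, -0.6, -0.7]
opening: 1.003
```

Call:
servo_tool:
  plan:
    - [-0.001,-0.025,0,0,-0.2,0,100]
    - [-0.001,-0.01,0.02,0,-0.2,0,100]
    - [0,-0.003,0.03,0,0,0,100]
    - [0,0,0.03,0,0,0,90]
    - [0,0,0.008,0,0,0,85]
    - [0,0,0.002,0,0,0,85]

```text
t: 26.47
eef_pos: [499.2, 310.3, 55.0]
tcp_rot: [-3.138, -0.008, 0.005]
ft_force: [1.4, -0.4, -0.2]
opening: 0.871
```

Call:
servo_tool:
  plan:
    - [-0.001,-0.001,0.01,0,-0.3,0.3,85]
    - [0,0,0.008,0,0,0,85]
    - [0,0,0.004,0,0,0,85]
    - [0,0,0,0,0,0,85]

```text
t: 26.8
eef_pos: [500.0, 311.2, 34.6]
tcp_rot: [-3.136, -0.006, -0.002]
ft_force: [-0.4, 0.8, 0.2]
opening: 0.847
```

Call:
servo_tool:
  plan:
    - [0,0,0.003,-0.2,-0.2,0,75]
    - [0,-0.001,0.001,0,0,0,0]
    - [0,0,0,0,0,0,0]
    - [0,0,0,0,0,0,0]
    - [0,0,0,0,0,0,0]
    - [0,0,0,0,0,0,0]
    - [0,0,0,0,0,0,0]

```text
t: 27.38
eef_pos: [501.0, 312.3, 32.3]
tcp_rot: [-3.139, -0.004, -0.003]
ft_force: [-0.3, 0.4, -1.0]
opening: 0.65
```

Call:
servo_tool:
  plan:
    - [0,0,-0.003,0,0,0,0]
    - [0,0,-0.012,0,0,0,0]
    - [0,0,-0.025,0,-0.2,0,0]
    - [0,0,-0.025,0,0,0,0]
    - [0,0,0,0,0,0,0]

```text
t: 27.8
eef_pos: [499.8, 311.5, 98.7]
tcp_rot: [-3.141, 0.004, -0.003]
ft_force: [0.8, -0.7, -0.8]
opening: 0.647
```

Call:
servo_tool:
  plan:
    - [0.005,0.015,-0.01,0,0,0,0]
    - [0.01,0.036,0,0,0,0.3,0]
    - [0.01,0.036,0,0,0,0.3,0]
    - [0.01,0.036,0,0,0,0.3,0]
    - [0.01,0.036,0,0,0,0.3,0]
    - [0.01,0.036,0,0,0,0.3,0]
    - [0.01,0.036,0,0,0,0.3,0]
    - [0.01,0.03,0,0,0,0,0]

```text
t: 28.47
eef_pos: [570.6, 44.7, 106.6]
tcp_rot: [-3.139, 0.002, -0.025]
ft_force: [0.8, 1.3, -2.6]
opening: 0.649
```

Call:
servo_tool:
  plan:
    - [0.008,0.03,0,0,0,0.2,0]
    - [0.005,0.018,0,0,0,0.1,0]
    - [0.001,0.006,0,0,0,0,0]
    - [0,0,0.015,0,0,0,0]
    - [0,0,0.02,0,0,0,0]
    - [0,0,0.005,0,0,0,0]

```text
t: 28.97
eef_pos: [584.0, -19.4, 63.2]
tcp_rot: [-3.14, 0.001, -0.039]
ft_force: [-0.2, 0.3, -2.8]
opening: 0.65
```

Run:
```python
from h import *
c=cam("wrist"); c["fish"]=1
cv2.imwrite("pics/w10.png",cv2.resize(c["img"][20:280,100:420],None,fx=2.4,fy=2.3,interpolation=cv2.INTER_CUBIC))
s=env.state();print(s['eef_pos'],s['tcp_rot'],s['ft_force'])
```

```text
[584.00859177 -19.21464544  63.36722961] [-3.13990727e+00  1.75939560e-03 -3.85792741e-02] [-0.07653491 -0.36093162 -3.77361649]
```

View pics/w10.png

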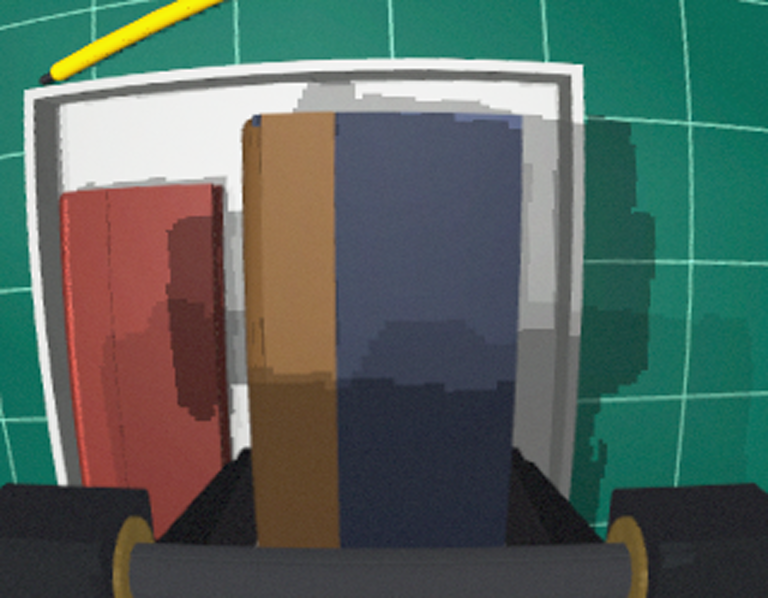

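Run:
```python
from h import *
c=cam("wrist"); c["fish"]=1
f=lambda u,v,z: ray(c,(u+.5)/2.4-.5+100,(v+.5)/2.3-.5+20,z).round(1)[:2]
for n,u,v,z in (("tray FL",25,88,24),("tray FR",583,66,24),("tray R",579,335,24),("tray L",38,300,24),("fb",215,186,22),("fb",62,193,22),("fb",217,410,22),("book",248,118,111),("book",521,118,111),("book",258,480,111),("book",508,480,111)): print(n,f(u,v,z))
```

```text
tray FL [716.7 105.6]
tray FR [710.6 -96. ]
tray R [609.9 -92.9]
tray L [632.6 106. ]
fb [669.7  33.9]
fb [673.1  92.8]
fb [585.1  39.8]
book [680.7   5.1]
book [678.5 -55.3]
book [592.2   8.9]
book [589.8 -51.8]
```

Call:
servo_tool:
  plan:
    - [0.005,0.003,0.02,0,0,0,0]
    - [0.002,0.001,0.025,0,0,0,0]
    - [0,0,0.02,0,0,0,0]
    - [0,0,0.006,0,0,0,0]
    - [0,0,0.002,0,0,0,0]

```text
t: 29.48
eef_pos: [594.8, -20.7, -5.5]
tcp_rot: [-3.141, -0.007, -0.034]
ft_force: [0.2, 0.1, -2.5]
opening: 0.652
```

Call:
servo_tool:
  plan:
    - [-0.003,0.002,0.004,0,-0.3,0,0]
    - [-0.002,0.001,0.004,0,-0.1,0,0]
    - [-0.001,0,0.003,0,0,0,0]
    - [0,0,0.002,0,0,0,0]

```text
t: 29.82
eef_pos: [589.7, -23.0, -15.8]
tcp_rot: [-3.141, -0.003, -0.033]
ft_force: [0.6, -0.9, -2.5]
opening: 0.647
```

Call:
servo_tool:
  plan:
    - [0,0,0.003,0,-0.1,0,0]
    - [0,0,0.002,0,0,0,0]
    - [0,0,0.002,0,0,0,0]

```text
t: 30.07
eef_pos: [590.4, -23.2, -22.1]
tcp_rot: [-3.141, -0.004, -0.033]
ft_force: [-1.1, -2.1, 12.6]
opening: 0.652
```

Call:
servo_tool:
  plan:
    - [0,0,0,0,0,0,70]
    - [0,0,0,0,0,0,78]
    - [0,0,0,0,0,0,78]
    - [0,0,0,0,0,0,78]
    - [0,0,-0.01,0,0,0,78]
    - [0,0,-0.035,0,0,0,78]
    - [0,0,-0.04,0,0,0,78]
    - [0,0,-0.04,0,0,0,78]

```text
t: 30.73
eef_pos: [586.3, -22.8, 101.3]
tcp_rot: [-3.14, 0.01, -0.033]
ft_force: [0.8, -0.6, -0.1]
opening: 0.778
```

Call:
servo_tool:
  plan:
    - [0,0,-0.02,0,0,0.3,78]
    - [-0.009,0.035,0,0,0,0.5,78]
    - [-0.009,0.037,0,0,0,0.5,78]
    - [-0.009,0.037,0,0,0,0.5,78]
    - [-0.009,0.037,0,0,0,0.5,78]
    - [-0.009,0.037,0,0,0,0.3,78]
    - [-0.008,0.037,0,0,0,0,78]
    - [-0.008,0.037,0,0,0,0,78]

```text
t: 31.4
eef_pos: [512.7, -279.3, 141.1]
tcp_rot: [3.139, -0.013, -0.069]
ft_force: [0.9, 0.2, -0.0]
opening: 0.778
```

Run:
```python
from h import *
c=cam("top")
crop(c,220,110,330,215,5,"t11")
s=env.state();print(s['eef_pos'],s['tcp_rot'])
```

```text
[ 511.37156221 -285.31220134  141.17570422] [ 3.13682762 -0.01391106 -0.07201728]
```

View pics/t11.png

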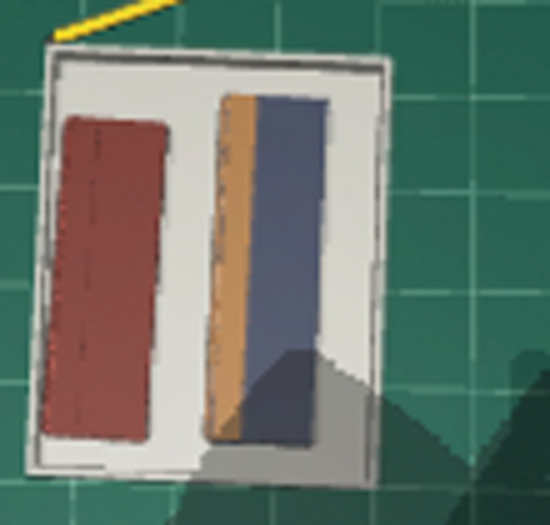

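The book lies straight and central in the free strip (205–328, 95–445 px), and the finished book hasn't moved. Now I'll locate the board and weights on the felt from the earlier crop.

Run:
```python
from h import *
c=cam("top")
f=lambda u,v,z,o=(325,145): ray(c,(u+.5)/5-.5+o[0],(v+.5)/5-.5+o[1],z)[:2]
w=np.array([f(*p,20) for p in [(262,117),(357,125),(337,400),(243,393)]]);e=w[0]-w[3]
print("board",w.mean(0),np.arctan2(e[1],e[0]),np.hypot(*e))
print("knob",f(152,162,72),"loop",f(144,334,72))
w=np.array([f(*p,26,(220,110)) for p in [(222,94),(330,99),(314,447),(205,438)]]);print("book",w.mean(0),w.round())
```

```text
board [ 496.93496476 -344.59620699] -0.07606994003450829 159.16852250398262
knob [ 544.22316678 -247.50439347] loop [ 449.97877777 -242.80695168]
book [586.41295949 -24.48128072] [[688.   3.]
 [686. -59.]
 [484. -52.]
 [488.  10.]]
```

Call:
servo_tool:
  plan:
    - [-0.004,0.025,0,0.2,-0.4,0.3,78]
    - [-0.004,0.012,0.015,0,-0.3,0.2,78]
    - [-0.002,0.003,0.035,0,0,0,78]
    - [0,0,0.035,0,0,0,78]
    - [0,0,0.02,0,0,0,78]
    - [0,0,0.005,0,0,0,78]

```text
t: 32.0
eef_pos: [499.3, -323.9, 30.7]
tcp_rot: [3.138, -0.008, -0.086]
ft_force: [-0.1, -0.5, -0.0]
opening: 0.776
```

Call:
servo_tool:
  plan:
    - [0.0,0.014,0,0.2,-0.2,0,78]
    - [0.0,0.006,0.012,0,-0.1,0,78]
    - [0,0.001,0.02,0,0,0,78]
    - [0,0,0.01,0,0,0,78]
    - [0,0,0.003,0,0,0,78]

```text
t: 32.42
eef_pos: [498.9, -346.2, -15.1]
tcp_rot: [3.14, -0.004, -0.085]
ft_force: [0.4, -0.7, -0.8]
opening: 0.779
```

Call:
servo_tool:
  plan:
    - [0,0,0.005,0,-0.1,0,75]
    - [0,0,0.002,0,0,0,65]
    - [0,0,0,0,0,0,0]
    - [0,0,0,0,0,0,0]
    - [0,0,0,0,0,0,0]
    - [0,0,0,0,0,0,0]
    - [0,0,0,0,0,0,0]
    - [0,0,0,0,0,0,0]

```text
t: 33.08
eef_pos: [500.2, -346.7, -19.9]
tcp_rot: [3.138, -0.004, -0.084]
ft_force: [-0.2, -0.1, -0.7]
opening: 0.562
```

Call:
servo_tool:
  plan:
    - [0,0,-0.004,0,0,0,0]
    - [0,0,-0.015,0,0,0,0]
    - [0,0,-0.035,0,0,0,0]
    - [0,0,-0.038,0,0,0,0]
    - [0,0,-0.038,0,0,0,0]
    - [0,-0.015,-0.02,0,0,-0.3,0]
    - [0,-0.035,0,0,0,-0.3,0]
    - [0,-0.038,0,0,0,-0.3,0]

```text
t: 33.75
eef_pos: [505.8, -261.4, 138.2]
tcp_rot: [3.138, -0.005, -0.075]
ft_force: [0.8, 1.1, -2.1]
opening: 0.564
```

Call:
servo_tool:
  plan:
    - [0,-0.038,0,0,0,-0.4,0]
    - [0,-0.038,0,0,0,-0.4,0]
    - [0,-0.038,0,0,0,-0.4,0]
    - [0,-0.038,0,0,0,-0.4,0]
    - [0,-0.038,0,0,0,-0.4,0]
    - [0,-0.038,0,0,0,-0.4,0]
    - [0,-0.038,0,0,0,-0.4,0]
    - [0,-0.038,0,0,0,-0.4,0]

```text
t: 34.42
eef_pos: [519.9, 54.7, 141.9]
tcp_rot: [3.135, -0.012, -0.021]
ft_force: [0.9, -0.5, -0.9]
opening: 0.567
```

Call:
servo_tool:
  plan:
    - [-0.003,-0.038,0,0.2,-0.3,-0.3,0]
    - [-0.003,-0.038,0,0.1,-0.3,-0.3,0]
    - [-0.003,-0.038,0,0,0,-0.3,0]
    - [-0.003,-0.038,0,0,0,-0.2,0]
    - [-0.003,-0.038,0,0,0,0,0]
    - [-0.002,-0.025,0,0,0,0,0]
    - [0,-0.012,0.01,0,0,0,0]
    - [0,-0.003,0.02,0,0,0,0]

```text
t: 35.08
eef_pos: [502.4, 303.8, 116.8]
tcp_rot: [-3.138, -0.011, 0.006]
ft_force: [-0.3, -0.5, -1.1]
opening: 0.562
```

Contact is expected at TCP≈34.

Call:
servo_tool:
  plan:
    - [-0.001,-0.002,0.02,0,-0.3,0,0]
    - [-0.001,-0.001,0.025,-0.1,-0.2,0,0]
    - [-0.001,0,0.015,-0.1,0,0,0]
    - [0,0,0.005,0,0,0,0]
    - [0,0,0.002,0,0,0,0]

```text
t: 35.5
eef_pos: [497.8, 306.3, 43.4]
tcp_rot: [3.139, 0.002, 0.009]
ft_force: [0.3, 1.2, -0.6]
opening: 0.564
```

Call:
servo_tool:
  plan:
    - [0.001,-0.002,0.003,0.1,0,0,0]
    - [0.001,-0.001,0.003,0,0,0,0]
    - [0,0,0.002,0,0,0,0]
    - [0,0,0.001,0,0,0,0]

```text
t: 35.83
eef_pos: [501.4, 308.9, 35.5]
tcp_rot: [-3.141, -0.001, 0.007]
ft_force: [1.3, -0.3, -1.2]
opening: 0.567
```

Call:
servo_tool:
  plan:
    - [-0.001,0,0.002,0,0,0,0]
    - [0,0,0.001,0,0,0,0]
    - [0,0,0.001,0,0,0,0]

```text
t: 36.08
eef_pos: [501.1, 309.1, 32.7]
tcp_rot: [-3.14, -0.003, 0.007]
ft_force: [-3.8, -1.4, 15.0]
opening: 0.562
```

Call:
servo_tool:
  plan:
    - [0,0,0,0,0,0,65]
    - [0,0,0,0,0,0,80]
    - [0,0,0,0,0,0,80]
    - [0,0,0,0,0,0,80]
    - [0,0,-0.01,0,0,0,80]
    - [0,0,-0.035,0,0,0,90]
    - [0,0,-0.04,0,0,0,100]
    - [-0.002,0.015,-0.035,0,0,0,100]

```text
t: 36.75
eef_pos: [496.2, 293.7, 152.0]
tcp_rot: [3.139, 0.008, 0.008]
ft_force: [1.3, -0.0, 1.1]
opening: 0.955
```

Call:
servo_tool:
  plan:
    - [-0.003,0.036,0,0,0,0,100]
    - [-0.003,0.038,0,0,0,0,100]
    - [-0.003,0.038,0,0,0,0,100]
    - [-0.003,0.038,0,0,0,0,100]
    - [-0.003,0.038,0,0,0,0,100]
    - [-0.003,0.038,0,0,0,0,100]
    - [-0.003,0.038,0,0,0,0,100]
    - [-0.003,0.038,0,0,0,0,100]

```text
t: 37.42
eef_pos: [477.1, -14.4, 167.2]
tcp_rot: [-3.139, -0.014, 0.018]
ft_force: [1.6, -0.2, -0.1]
opening: 0.996
```

Call:
servo_tool:
  plan:
    - [-0.003,0.038,0,0,0,0,100]
    - [-0.003,0.038,0,0,0,0,100]
    - [-0.003,0.038,0,0,0,0,100]
    - [-0.003,0.038,0,0,0,0,100]

```text
t: 37.75
eef_pos: [465.9, -174.1, 170.5]
tcp_rot: [-3.141, -0.018, 0.019]
ft_force: [2.0, 0.1, -0.4]
opening: 0.999
```

Call:
servo_tool:
  plan:
    - [-0.004,0.03,0,0,-0.4,0.5,100]
    - [-0.004,0.015,0,0,-0.4,0.5,100]
    - [-0.002,0.006,0.02,0,-0.2,0.2,100]
    - [0,0.001,0.035,0,0,0,100]
    - [0,0,0.035,0,0,0,100]
    - [0,0,0.01,0,0,0,100]

```text
t: 38.25
eef_pos: [457.5, -240.2, 75.2]
tcp_rot: [3.134, -0.013, -0.013]
ft_force: [-0.2, -0.5, -1.4]
opening: 1.001
```

Call:
servo_tool:
  plan:
    - [-0.005,0.002,0.015,0.2,-0.4,-0.3,100]
    - [-0.003,0.002,0.025,0.1,-0.2,-0.2,100]
    - [-0.001,0,0.02,0,-0.2,0,90]
    - [0,0,0.006,0,0,0,85]

```text
t: 38.58
eef_pos: [448.7, -245.3, 7.6]
tcp_rot: [3.138, 0.001, -0.005]
ft_force: [0.0, 0.8, -0.9]
opening: 0.909
```

Call:
servo_tool:
  plan:
    - [0.001,0,0.003,0.1,0,0,60]
    - [0,0,0.001,0,0,0,0]
    - [0,0,0,0,0,0,0]
    - [0,0,0,0,0,0,0]
    - [0,0,0,0,0,0,0]
    - [0,0,0,0,0,0,0]
    - [0,0,0,0,0,0,0]
    - [0,0,0,0,0,0,0]

```text
t: 39.25
eef_pos: [451.1, -245.3, 7.4]
tcp_rot: [3.139, -0.002, -0.005]
ft_force: [0.2, -0.2, -8.0]
opening: 0.459
```

Call:
servo_tool:
  plan:
    - [0,0,0,0,0,0,0]
    - [0,0,0,0,0,0,0]
    - [0,0,-0.003,0,0,0,0]
    - [0,0,-0.006,0,0,0,0]
    - [0,0,-0.003,0,0,0,0]

```text
t: 39.67
eef_pos: [450.2, -244.7, 18.9]
tcp_rot: [3.141, 0.001, -0.004]
ft_force: [-0.5, 0.7, -7.1]
opening: 0.461
```

Call:
servo_tool:
  plan:
    - [0,0,-0.025,0,0,0,0]
    - [0,0,-0.038,0,0,0,0]
    - [0,0,-0.038,0,0,0,0]
    - [0,-0.01,-0.035,0,0,0,0]
    - [0,-0.03,-0.02,0,0,0,0]
    - [0,-0.038,0,0,0,0,0]
    - [0,-0.038,0,0,0,0,0]
    - [0,-0.038,0,0,0,0,0]

```text
t: 40.33
eef_pos: [450.5, -91.3, 185.2]
tcp_rot: [3.14, -0.001, -0.014]
ft_force: [1.3, 0.5, -7.3]
opening: 0.458
```

Call:
servo_tool:
  plan:
    - [0,-0.038,0,0,0,0,0]
    - [0,-0.038,0,0,0,0,0]
    - [0,-0.038,0,0,0,0,0]
    - [0,-0.038,0,0,0,0,0]
    - [0,-0.038,0,0,0,0,0]
    - [0,-0.038,0,0,0,0,0]
    - [0,-0.038,0,0,0,0,0]
    - [0,-0.038,0,0,0,0,0]

```text
t: 41.0
eef_pos: [448.7, 226.9, 188.1]
tcp_rot: [3.139, -0.004, -0.016]
ft_force: [1.4, -1.1, -8.3]
opening: 0.461
```

Call:
servo_tool:
  plan:
    - [0.001,-0.033,0,0,0,-0.4,0]
    - [0.001,-0.018,0,0,0,-0.4,0]
    - [0.001,-0.007,0.015,0,0,-0.2,0]
    - [0,-0.001,0.03,0,0,0,0]
    - [0,0,0.03,0,0,0,0]
    - [0,0,0.008,0,0,0,0]

```text
t: 41.5
eef_pos: [450.5, 297.9, 105.9]
tcp_rot: [-3.14, -0.009, 0.012]
ft_force: [-0.8, 0.4, -8.9]
opening: 0.461
```

Call:
servo_tool:
  plan:
    - [0.001,-0.006,0.003,0,-0.3,0,0]
    - [0.001,-0.003,0.008,0,-0.1,0,0]
    - [0,-0.001,0.008,0,0,0,0]
    - [0,0,0.003,0,0,0,0]

```text
t: 41.83
eef_pos: [453.0, 308.7, 84.0]
tcp_rot: [-3.14, -0.001, 0.011]
ft_force: [0.3, -0.8, -7.8]
opening: 0.459
```

Call:
servo_tool:
  plan:
    - [0,0,0.002,0,0,0,0]
    - [0,0,0.002,0,0,0,0]
    - [0,0,0.002,0,0,0,0]
    - [0,0,0.001,0,0,0,0]

```text
t: 42.17
eef_pos: [454.2, 308.8, 78.1]
tcp_rot: [-3.139, -0.004, 0.01]
ft_force: [-0.8, -0.0, -7.7]
opening: 0.46
```

Call:
servo_tool:
  plan:
    - [0,0,0.0015,0,0,0,0]
    - [0,0,0.0015,0,0,0,0]
    - [0,0,0.001,0,0,0,0]

```text
t: 42.42
eef_pos: [454.8, 309.1, 77.1]
tcp_rot: [-3.137, -0.006, 0.01]
ft_force: [-3.0, -1.5, 0.5]
opening: 0.461
```

Call:
servo_tool:
  plan:
    - [0,0,0.001,0,0,0,0]
    - [0,0,0.0,0,0,0,55]
    - [0,0,0,0,0,0,75]
    - [0,0,0,0,0,0,75]
    - [0,0,0,0,0,0,75]
    - [0,0,0,0,0,0,75]
    - [0,0,-0.02,0,0,0,80]
    - [0,0,-0.04,0,0,0,90]

```text
t: 43.08
eef_pos: [453.8, 308.2, 133.9]
tcp_rot: [-3.139, -0.003, 0.01]
ft_force: [0.6, -0.1, 0.0]
opening: 0.821
```

Call:
servo_tool:
  plan:
    - [0,0,-0.04,0,0,0,100]
    - [0.005,0.02,-0.02,0,0,0,100]
    - [0.007,0.038,0,0,0,0,100]
    - [0.007,0.038,0,0,0,0,100]
    - [0.007,0.038,0,0,0,0,100]
    - [0.007,0.038,0,0,0,0,100]
    - [0.007,0.038,0,0,0,0,100]
    - [0.007,0.038,0,0,0,0,100]

```text
t: 43.75
eef_pos: [507.2, 58.2, 204.3]
tcp_rot: [-3.134, -0.018, 0.021]
ft_force: [1.7, 0.9, -0.4]
opening: 1.001
```

Call:
servo_tool:
  plan:
    - [0.007,0.038,0,0,0,0,100]
    - [0.007,0.038,0,0,0,0,100]
    - [0.007,0.038,0,0,0,0,100]
    - [0.007,0.038,0,0,0,0,100]
    - [0.007,0.036,0,0,0,0,100]

```text
t: 44.17
eef_pos: [546.5, -139.6, 204.2]
tcp_rot: [-3.135, -0.02, 0.02]
ft_force: [1.0, -0.2, 0.6]
opening: 0.997
```

Call:
servo_tool:
  plan:
    - [-0.001,0.037,0,-0.2,-0.4,0.5,100]
    - [-0.002,0.03,0,0,-0.4,0.5,100]
    - [-0.002,0.012,0.015,0,-0.3,0.2,100]
    - [0,0.003,0.035,0,0,0,100]
    - [0,0,0.035,0,0,0,100]
    - [0,0,0.035,0,0,0,100]
    - [0,0,0.01,0,0,0,100]

```text
t: 44.75
eef_pos: [544.2, -234.7, 69.2]
tcp_rot: [3.14, -0.008, -0.011]
ft_force: [-0.2, 0.0, -0.2]
opening: 1.003
```

Call:
servo_tool:
  plan:
    - [0.001,0.009,0,0,-0.3,-0.2,100]
    - [0.001,0.004,0.015,0,-0.1,0,100]
    - [0,0.001,0.025,0,0,0,100]
    - [0,0,0.018,0,0,0,90]
    - [0,0,0.005,0,0,0,85]

```text
t: 45.17
eef_pos: [546.1, -249.1, 2.1]
tcp_rot: [3.141, 0.002, -0.005]
ft_force: [0.6, 0.5, -0.5]
opening: 0.908
```

Call:
servo_tool:
  plan:
    - [0,0,0,0,0,0,60]
    - [0,0,0,0,0,0,0]
    - [0,0,0,0,0,0,0]
    - [0,0,0,0,0,0,0]
    - [0,0,0,0,0,0,0]
    - [0,0,0,0,0,0,0]
    - [0,0,0,0,0,0,0]
    - [0,0,0,0,0,0,0]

```text
t: 45.83
eef_pos: [547.9, -249.7, 6.6]
tcp_rot: [3.139, -0.002, -0.003]
ft_force: [-0.8, -0.3, -6.4]
opening: 0.452
```

Call:
servo_tool:
  plan:
    - [0,0,0,0,0,0,0]
    - [0,0,0,0,0,0,0]
    - [0,0,-0.003,0,0,0,0]
    - [0,0,-0.006,0,0,0,0]
    - [0,0,-0.003,0,0,0,0]

```text
t: 46.25
eef_pos: [546.8, -249.1, 17.9]
tcp_rot: [3.141, 0.001, -0.003]
ft_force: [-0.0, -0.9, -5.6]
opening: 0.452
```

Call:
servo_tool:
  plan:
    - [0,0,-0.025,0,0,0,0]
    - [0,0,-0.038,0,0,0,0]
    - [0,0,-0.038,0,0,0,0]
    - [0,-0.01,-0.038,0,0,0,0]
    - [0,-0.03,-0.025,0,0,0,0]
    - [0,-0.038,0,0,0,0,0]
    - [0,-0.038,0,0,0,0,0]
    - [0,-0.038,0,0,0,0,0]

```text
t: 46.92
eef_pos: [546.5, -96.4, 191.7]
tcp_rot: [3.141, 0.001, -0.013]
ft_force: [0.8, -0.3, -5.5]
opening: 0.455
```

Call:
servo_tool:
  plan:
    - [0,-0.038,0,0,0,0,0]
    - [0,-0.038,0,0,0,0,0]
    - [0,-0.038,0,0,0,0,0]
    - [0,-0.038,0,0,0,0,0]
    - [0,-0.038,0,0,0,0,0]
    - [0,-0.038,0,0,0,0,0]
    - [0,-0.038,0,0,0,0,0]
    - [0,-0.038,0,0,0,0,0]

```text
t: 47.58
eef_pos: [545.6, 221.8, 195.0]
tcp_rot: [3.14, -0.001, -0.015]
ft_force: [0.8, -1.0, -5.8]
opening: 0.457
```

Call:
servo_tool:
  plan:
    - [0.001,-0.034,0,0,0,-0.3,0]
    - [0.001,-0.018,0,0,0,-0.3,0]
    - [0.001,-0.007,0.015,0,0,-0.2,0]
    - [0,-0.001,0.02,0,0,0,0]
    - [0,0,0.02,0,0,0,0]
    - [0,0,0.005,0,0,0,0]

```text
t: 48.08
eef_pos: [546.3, 294.5, 135.3]
tcp_rot: [-3.14, -0.003, 0.009]
ft_force: [-0.9, -1.2, -5.7]
opening: 0.454
```

Call:
servo_tool:
  plan:
    - [0,-0.008,0,0,0,0,0]
    - [0,-0.004,0.01,0,-0.1,0,0]
    - [0,-0.001,0.02,0,0,0,0]
    - [0,0,0.015,0,0,0,0]
    - [0,0,0.003,0,0,0,0]

```text
t: 48.5
eef_pos: [547.6, 309.5, 88.2]
tcp_rot: [-3.139, -0.005, 0.008]
ft_force: [-0.9, -0.6, -6.4]
opening: 0.452
```

Call:
servo_tool:
  plan:
    - [0,0,0.003,0,-0.1,0,0]
    - [0,0,0.003,0,0,0,0]
    - [0,0,0.002,0,0,0,0]
    - [0,0,0.001,0,0,0,0]

```text
t: 48.83
eef_pos: [548.9, 310.2, 80.7]
tcp_rot: [-3.138, -0.005, 0.008]
ft_force: [0.1, 0.9, -6.6]
opening: 0.452
```

Call:
servo_tool:
  plan:
    - [0,0,0.002,0,-0.1,0,0]
    - [0,0,0.002,0,0,0,0]
    - [0,0,0.0015,0,0,0,0]

```text
t: 49.08
eef_pos: [549.8, 310.5, 76.6]
tcp_rot: [-3.136, -0.006, 0.007]
ft_force: [-1.3, -0.0, 7.2]
opening: 0.452
```

Call:
servo_tool:
  plan:
    - [0,0,0,0,0,0,55]
    - [0,0,0,0,0,0,75]
    - [0,0,0,0,0,0,75]
    - [0,0,0,0,0,0,75]
    - [0,0,0,0,0,0,75]
    - [0,0,-0.02,0,0,0,80]
    - [0,0,-0.04,0,0,0,90]
    - [0,0,-0.04,0,0,0,100]

```text
t: 49.75
eef_pos: [547.5, 309.0, 174.4]
tcp_rot: [-3.14, 0.002, 0.007]
ft_force: [1.0, 0.7, 0.0]
opening: 0.887
```

Call:
servo_tool:
  plan:
    - [0,0,-0.04,0,0,0,100]
    - [0,0.02,-0.02,0,0,0,100]
    - [0,0.038,0,0,0,0,100]
    - [0,0.038,0,0,0,0,100]
    - [0,0.038,0,0,0,0,100]
    - [0,0.038,0,0,0,0,100]
    - [0,0.038,0,0,0,0,100]
    - [0,0.038,0,0,0,0,100]

```text
t: 50.42
eef_pos: [551.6, 59.2, 247.9]
tcp_rot: [-3.134, -0.017, 0.018]
ft_force: [0.8, 0.4, -0.3]
opening: 0.999
```

Call:
servo_tool:
  plan:
    - [0,0.038,0,0,0,0,100]
    - [0,0.038,0,0,0,0,100]
    - [0,0.038,0,0,0,0,100]
    - [0,0.038,0,0,0,0,100]
    - [0,0.038,0,0,0,0,100]
    - [0,0.02,0,0,0,0,100]
    - [0,0,0,0,0,0,100]
    - [0,0,0,0,0,0,100]

```text
t: 51.08
eef_pos: [553.1, -168.4, 248.4]
tcp_rot: [-3.136, -0.022, 0.011]
ft_force: [0.0, 0.1, 0.8]
opening: 0.998
```

Run:
```python
from h import *
c=cam("top")
crop(c,110,110,320,250,3.8,"end")
s=env.state();print(s['t'],s['eef_pos'],s['qvel'].round(3))
```

```text
51.1333 [ 553.13682296 -168.00223078  248.35769315] [ 0.032 -0.008  0.009  0.001 -0.002  0.006]
```

View pics/end.png

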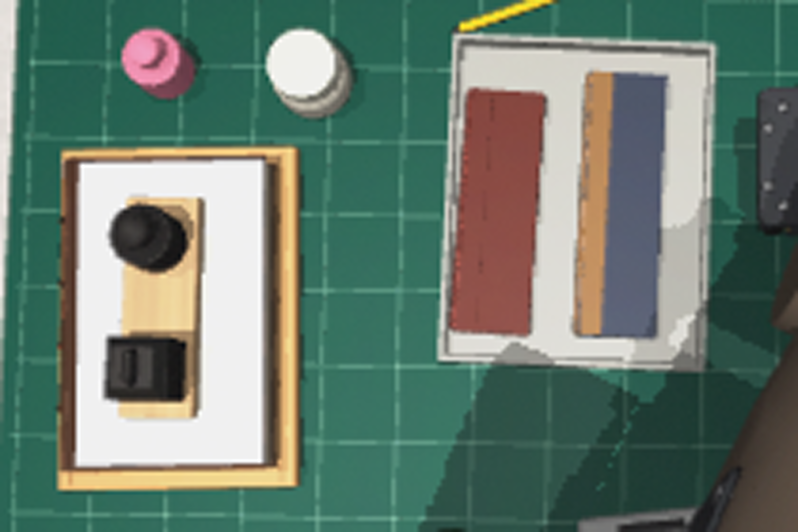

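Run:
```python
from h import *
c=cam("top")
f=lambda u,v,z: ray(c,(u+.5)/3.8-.5+110,(v+.5)/3.8-.5+110,z)[:2].round(1)
w=np.array([f(*p,74) for p in [(127,197),(203,199),(196,416),(119,416)]]);e=w[1]-w[2]
print("board",w.mean(0),np.degrees(np.arctan2(e[1],e[0])),"knob",f(139,231,144),"loop",f(131,368,144),"jar",f(303,63,62))
b=np.array([f(*p,22) for p in [(467,89),(546,93),(529,335),(449,330)]]);print("finb",b.mean(0))
b=np.array([f(*p,26) for p in [(586,72),(668,75),(656,337),(574,334)]]);print("book",b.mean(0))
env.job_done()
```

```text
board [499.125 307.15 ] 0.18270275929288074 knob [543.8 304.1] loop [451.3 305.9] jar [681.8 212.7]
finb [580.175  69.05 ]
book [586.55  -24.225]
the job is handed in; nothing more can be done
```

The account book now lies flat in the middle of the tray's free strip. The pressing board is back on the volume with each weight standing at its original end. I handed the job in at about 51 s; it reports no verdict.

Final top-camera checks, by my own pixel reading (calibration about 2 mm):

| Item | Measured position (mm) | Compared with |
|---|---|---|
| Account book | (586.6, -24) | target (587.4, -25), parallel to the tray |
| Pressing board | (499, 307), yaw about 0.2° | volume centre about (497, 309), yaw 1.7° |
| Round weight | (544, 304) | (545, 308) at the start |
| Square weight | (451, 306) | (451, 312) at the start |
| Finished book | (580, 69) | unmoved |
| Paste jar | (682, 213) | (681, 209) at the start; read from a coarse picture and never touched |

Three things went wrong or disagreed along the way:
- **Square weight:** my first grip slipped off while lifting. It stayed upright on the board, and the second grip held.
- **Pressing board:** my first grip closed above it without touching. The fingertips turned out to sit about 32 mm above the reported tool point, and I corrected for that afterwards.
- **Final weight check:** I judged both weights upright from the top view only.

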